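Put away the ring engraver's dials, chuck and gravers

ROBOT

A 7-joint arm with a two-finger parallel gripper is mounted at the origin on the work surface. World frame = base frame: x ahead of the robot, y to its left, z up, the work surface at z = 0. Lengths are in mm, angles in rad, forces in N, time in s.
With the tool pointing down it reaches from about 425 to 950 mm from the base axis. Payload 4.7 kg.
Tool frame: the origin (TCP) lies on the centre line of the jaws, within the pads' length; the fingertips stand 19 mm ahead of it and the grasp point (between the pads) is the TCP; z points along the fingers, y is the direction in which the jaws open and shut (so a half turn about z gives the same grasp; the last joint's range is limited). The gripper opens to 85 mm and grips with 20 to 120 N. Pads are 22 mm wide; open, the fingers measure 114 mm over their backs; the gripper's body (76 mm by 85 mm) begins 54 mm behind the grasp point. The pads swing forward as they close: fully open they stand 13 mm farther back than shut.
Start: joints at [-1.348, 0.469, -0.049, 1.532, 0.024, 1.141, -0.082], TCP at [168.132, 653.744, 221.835] pointing down, gripper open.
Joint ranges: [-2.59, 2.59], [-0.33, 1.99], [-1.39, 1.29], [0.1, 2.45], [-1.04, 4.18], [0.21, 1.99], [-2.66, 2.66]. Speed limits (rad/s): [2.57, 2.57, 3.14, 3.14, 3.14, 3.14, 3.14].

INTERFACE

Orientations are given as [roll, pitch, yaw] about the fixed x, y, z axes, in that order (R = Rz(yaw) Ry(pitch) Rx(roll)).
In Python, from cell import manip, cams gives the robot as it stands. The module is installed in compiled form; this text tells all that it offers.
- The arm moves only by the shell command python3 -m pendant 'ROWS'. ROWS is JSON, a list of rows, each a list of 7 numbers: the shift along the world's x, y, z in cm, then the turn, a rotation vector about the world's x, y, z in rad, then the closure, from 0 (fully open) to 1 (shut). A call has 1 to 8 rows; each row is the pose to reach, as a shift and turn from the pose commanded when the call began; what a row does not reach only later rows make up. A row lasts 1/10 s, in which the tool goes at most 50 mm and 8.59 degrees, less where a joint would pass 70% of its speed; a pose out of reach is approached as far as the arm can. A call with a gripper value outside its range is refused whole. The fingers move at their own pace and stop on an object; the grip force is fixed at half the most. Time passes only in rows, so rows that repeat a pose let the fingers close. It gives the time, the measured TCP pose, the force and the opening at its end, in the units of the state.
- manip.get_obs(): the state, without advancing time (a new reading comes with each control period).
- cams.snapshot(name): name is "side" or "top"; returns a dict with "frame" (420x560x3 uint8, red, green, blue), "vfov" (degrees; the focal length in pixels is half the picture's height over the tangent of half this angle, whatever the lens; pixels are square), "cx", "cy" (the principal point, pixels), "k1" (the pictures are not rectified: a ray, as slopes to the right and down, at radius r is drawn at 1 + k1 r^2 times it, then the intrinsics apply), "extrinsics" (4x4, takes a point from world to camera coordinates). Camera axes: x right, y down, z forward; pixel columns grow to the right and rows downward; lengths in mm; the calibration is good to about 2 mm. A picture is of the moment at which its call begins. There is no depth.
- manip.close_job(): hands the job in, once; it reports no verdict.
The state is a dict: "t": time; "joints": joint angles; "joint_vel": joint speeds; "tau": joint torques, N m; "tcp_pos": TCP position; "eef_rot": TCP orientation; "contact_force": force on the tool from outside, world axes, zero at the start; "ft_torque": the same for the moment, N m; "opening": finger opening in mm.
Only numpy, scipy, OpenCV 4.12 (cv2) and the standard library are available. Lean on these libraries where they do the work, as an engineer would, in place of code of your own. Each camera call takes 0.05 s, during which the arm holds its last target.

TASK

Put the engraver's parts away: the large brass dial flat in the large round dish, the small brass dial flat in the small round dish, the steel chuck standing upright in the square box, and both gravers lying flat in the long tray, lengthwise and side by side, not on top of one another. Leave the eye loupe where it stands.

Things in the scene. Friction and masses are not known exactly. Their poses are not given: they have to be found in the camera images.
- dial_large_center (a point): Large brass letter dial. The flat toothed disc is 64 mm in diameter and 6 mm thick; a round hub, 24 mm in diameter, stands on its centre up to 34 mm above the underside and is what to grip. Origin on the axis, half-way up (17 mm above the underside); z up.
- dial_small_center (a point): Small brass letter dial. The flat toothed disc is 40 mm in diameter and 6 mm thick; a round hub, 20 mm in diameter, stands on its centre up to 34 mm above the underside and is what to grip. Origin on the axis, half-way up (17 mm above the underside); z up.
- chuck_center (a point): Steel ring chuck, standing: a round base 44 mm in diameter and 26 mm high with a round neck 26 mm in diameter on it, 52 mm high in all; grip the neck. Origin on the axis, half-way up (26 mm above the underside); z up.
- graver_ball_center (a point): Graver with a black ball at its tail. Its square steel body is 70 mm long (x), 16 mm wide (y) and 18 mm high, dark in a band near the middle; with its point and tail it is about 110 mm long. It lies on the bench; take it across the 16 mm width at the middle. Origin at the centre of the square body, 9 mm above its underside; x runs along it to the point, z up.
- graver_plain_center (a point): Graver with a plain square steel tail. Its square steel body is 70 mm long (x), 16 mm wide (y) and 18 mm high, dark in a band near the middle; with its point and tail it is about 110 mm long. It lies on the bench; take it across the 16 mm width at the middle. Origin at the centre of the square body, 9 mm above its underside; x runs along it to the point, z up.
- dish_large: Round shallow wooden dish with a grey felt floor, fixed to the bench: inner diameter 84 mm, outer diameter 96 mm, rim 13 mm high, floor 5 mm above the bench. Origin at the centre of its underside; z up. The place of the large dial.
- dish_small: Round shallow wooden dish with a grey felt floor, fixed to the bench: inner diameter 60 mm, outer diameter 72 mm, rim 13 mm high, floor 5 mm above the bench. Origin at the centre of its underside; z up. The place of the small dial.
- square_box: Square open wooden box with a grey felt floor, fixed to the bench: 78 x 78 mm outside, 68 x 68 mm inside, walls 22 mm high, floor 5 mm above the bench. Origin at the centre of its underside; x and y along its sides, z up. The place of the chuck.
- long_tray: Long shallow wooden tray with a grey felt floor, fixed to the bench: 150 (x) x 110 (y) mm outside, 140 x 100 mm inside, rim 11 mm high, floor 5 mm above the bench. Origin at the centre of its underside; x along its length, y across, z up. The place of both gravers.
- loupe: Plain aluminium eye loupe, a cone with a dark glass on top, standing on its wide end, 32 mm in diameter at the foot, 24 mm at the top, 28 mm high, loose among the parts. Origin at the centre of its underside; z up. Not to be moved.
Not all that is in view belongs to the job. What is shaped like the part that bears graver_ball_center but blue or purple is not meant.

How it is judged:
By the outcome, as a careful person would: the job done as asked, in the order asked, and still so for the second after the job is handed in, with the robot touching nothing.
It also fails if it takes over 118 s, if anything falls off the work surface, if the arm or the gripper's body presses on something with over 40 N, if the wrist force passes 120 N, or if a joint passes its speed limit or range.

## Working session

There is one attempt and no reset: what is moved stays moved. The work goes in short steps, Python scripts to look and compute and a shell command to move; the robot and the scene stay as the last step left them, time stands still between calls to the robot, and variables do not carry over. Pictures are saved under pics/ and viewed, and the job is handed in when it is done.

```bash
mkdir -p pics; ls; python3 - <<'E'
from cell import manip,cams
import cv2,numpy as np
for n in("side","top"):
    s=cams.snapshot(n);cv2.imwrite(f"pics/{n}0.png",s["frame"][:,:,::-1])
    print(n,s["vfov"],s["cx"],s["cy"],s["k1"],np.round(s["extrinsics"],3).tolist())
o=manip.get_obs();print({k:np.round(v,3).tolist() for k,v in o.items()})
E
```

```text
pics
side 43.63504738969599 282.3868782181033 208.246470057961 -0.09569496823156043 [[0.979, -0.202, 0.024, -471.109], [-0.094, -0.556, -0.826, 11.292], [0.18, 0.806, -0.563, 1695.099], [0.0, 0.0, 0.0, 1.0]]
top 44.79894688027705 286.6843420991539 204.4247076191657 -0.07258652435478367 [[-0.003, -1.0, 0.017, -130.421], [-0.992, 0.001, -0.122, 488.207], [0.122, -0.018, -0.992, 1314.662], [0.0, 0.0, 0.0, 1.0]]
{'t': 0.1, 'joints': [-1.348, 0.469, -0.049, 1.534, 0.024, 1.141, -0.082], 'joint_vel': [-0.0, -0.002, -0.0, -0.003, -0.0, -0.001, 0.0], 'tau': [0.001, -51.151, -0.047, -23.839, 0.011, 0.004, -0.0], 'tcp_pos': [167.991, 653.215, 220.882], 'eef_rot': [-3.14, 0.0, 2.89], 'contact_force': [0.648, -0.078, -0.359], 'ft_torque': [0.039, 0.008, -0.032], 'opening': 85.605}
```

View pics/side0.png

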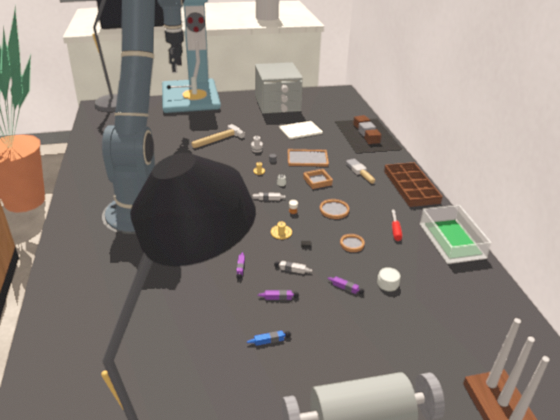

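View pics/top0.png

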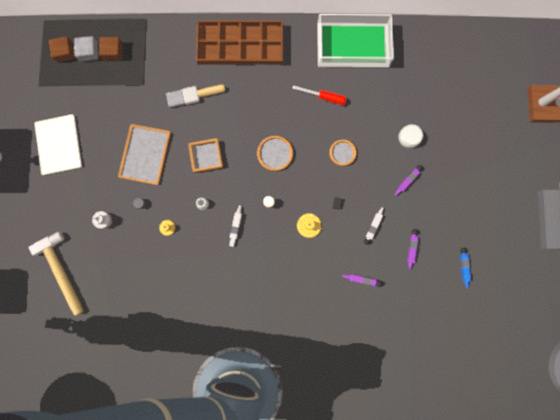

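```bash
cat > h.py <<'E'
import cv2,numpy as np
from cell import manip,cams
def K(s):
    H=s["frame"].shape[0];f=H/2/np.tan(np.radians(s["vfov"])/2);return f
def ray(s,u,v):
    f=K(s);d=np.array([(u-s["cx"])/f,(v-s["cy"])/f]);p=d.copy()
    for _ in range(20):p=d/(1+s["k1"]*(p@p))
    E=np.array(s["extrinsics"]);R,t=E[:3,:3],E[:3,3]
    return -R.T@t,R.T@np.array([p[0],p[1],1.])
def onz(s,u,v,z):
    c,d=ray(s,u,v);return c+d*(z-c[2])/d[2]
def proj(s,X):
    E=np.array(s["extrinsics"]);q=E[:3,:3]@np.array(X,float)+E[:3,3];p=q[:2]/q[2];p=p*(1+s["k1"]*(p@p));return p*K(s)+[s["cx"],s["cy"]]
def crop(s,x0,y0,x1,y1,k,name):
    im=cv2.resize(s["frame"][y0:y1,x0:x1,::-1],None,fx=k,fy=k,interpolation=cv2.INTER_CUBIC);cv2.imwrite("pics/"+name,im)
E
python3 - <<'E'
from h import *
s=cams.snapshot("top");crop(s,80,110,280,260,4,"t1.png");crop(s,240,120,440,270,4,"t1b.png")
s=cams.snapshot("side");crop(s,220,120,420,270,4,"s1.png");crop(s,220,225,420,360,4,"s1b.png")
E
```

```text
(no output)
```

View pics/t1.png

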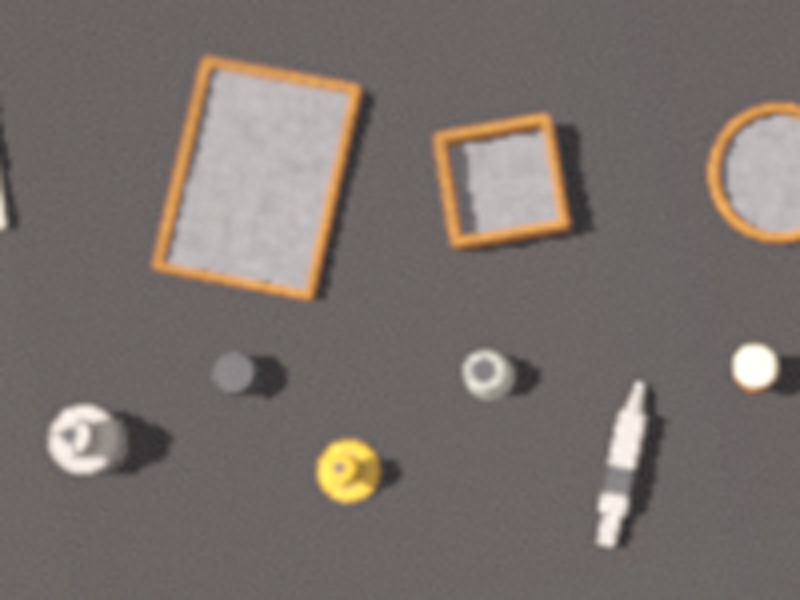

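View pics/t1b.png

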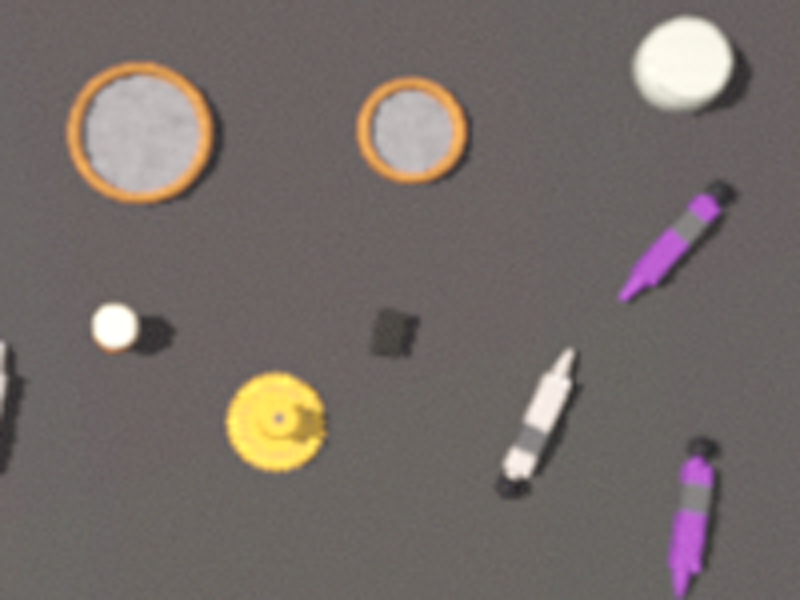

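View pics/s1.png

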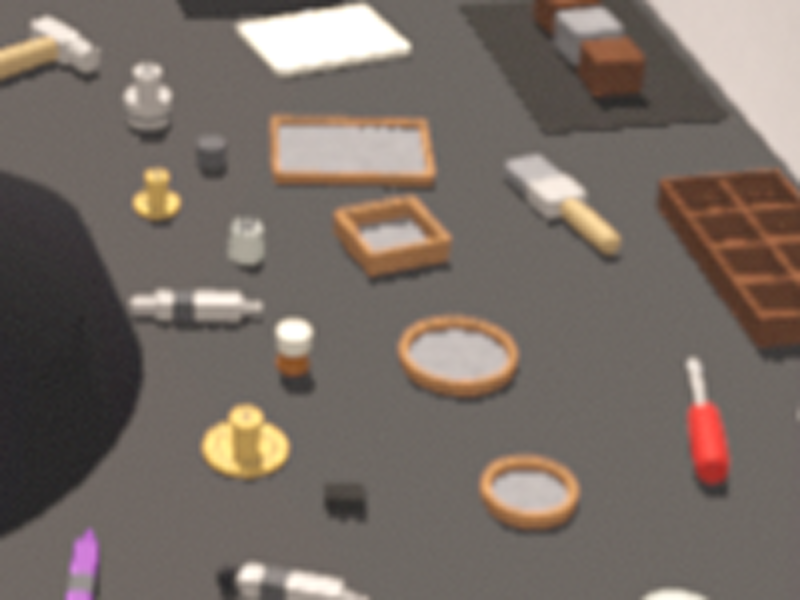

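View pics/s1b.png

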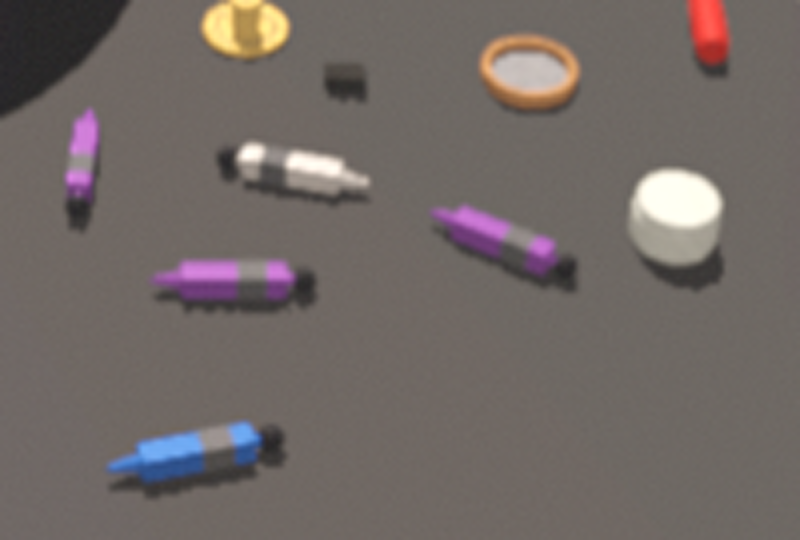

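```bash
python3 - <<'E'
from h import *
t=cams.snapshot("top");s=cams.snapshot("side")
for c in(t,s): print("cam",np.round(ray(c,280,210)[0]))
hsv=cv2.cvtColor(t["frame"],cv2.COLOR_RGB2HSV)
for n,p in dict(bigD=(300,232),smallD=(160,230),chuck=(101,219),chuckneck=(103,217),loupe=(200,199),plain=(238,220),ball=(372,228),wood=(258,153),wood2=(206,143),bg=(230,190),felt=(275,153),band=(235,230)).items():print(n,hsv[p[1],p[0]])
def cont(m,near):
    cs,_=cv2.findContours(m.astype(np.uint8),cv2.RETR_EXTERNAL,cv2.CHAIN_APPROX_NONE)
    cs=[c for c in cs if len(c)>8]
    return min(cs,key=lambda c:np.hypot(*(c[:,0].mean(0)-near)))
H,S,V=[hsv[...,i].astype(int) for i in range(3)]
wood=(S>110)&(H<22)&(H>5)&(V>90); 
brass=(S>110)&(H>=20)&(H<35)&(V>60)
for n,m,near,z in(("dishL",wood,(275,153),13),("dishS",wood,(343,152),13),("dialL",brass,(309,225),6),("dialS",brass,(167,228),6)):
    c=cont(m,near);w=np.array([onz(t,u,v,z)[:2] for u,v in c[:,0]],np.float32)
    e=cv2.fitEllipse(w);print(n,"z",z,np.round(e[0],1),np.round(e[1],1),"mec",np.round(cv2.minEnclosingCircle(w)[0],1))
for n,m,near,z in(("box",wood,(207,155),22),("tray",wood,(145,154),11)):
    c=cont(m,near);w=np.array([onz(t,u,v,z)[:2] for u,v in c[:,0]],np.float32)
    print(n,[np.round(a,1) for a in cv2.minAreaRect(w)], np.round(cv2.boxPoints(cv2.minAreaRect(w)),0).tolist())
st=(V>150)&(S<60)
for n,near in(("chuck",(101,219)),("loupe",(202,203)),):
    c=cont(st,near);w=np.array([onz(t,u,v,20)[:2] for u,v in c[:,0]],np.float32)
    print(n,cv2.minAreaRect(w),cv2.minEnclosingCircle(w))
E
```

```text
cam [ 323. -108. 1367.]
cam [  157. -1456.   975.]
bigD [ 25 151 255]
smallD [ 23 143 239]
chuck [ 12  19 238]
chuckneck [ 11  22 129]
loupe [ 16  15 193]
plain [ 12  18 246]
ball [170  11 135]
wood [ 16 151 227]
wood2 [ 12 116 138]
bg [  4  19 110]
felt [174   7 192]
band [165   7 140]
dishL z 13 [631.3 -99.6] [95.6 97.1] mec [631.4 -99.7]
dishS z 13 [ 633.2 -284.1] [71.3 73.7] mec [ 632.8 -283.9]
dialL z 6 [ 435.2 -190.5] [62.8 64.2] mec [ 435.3 -190.8]
dialS z 6 [429.5 190.1] [38.8 40.7] mec [429.8 189.6]
box [array([623.2,  87.2]), array([83.8, 82.3]), np.float64(10.1)] [[575.0, 120.0], [589.0, 39.0], [672.0, 54.0], [657.0, 135.0]]
tray [array([629.1, 255.7]), array([115.3, 152.9]), np.float64(78.8)] [[543.0, 214.0], [693.0, 184.0], [715.0, 297.0], [565.0, 327.0]]
chuck ((449.2405090332031, 367.26531982421875), (45.91341781616211, 40.51805877685547), 2.233336925506592) ((449.06793212890625, 365.8427734375), 24.037137985229492)
loupe ((493.9159240722656, 96.91004943847656), (30.1408748626709, 28.444927215576172), 27.283687591552734) ((493.3349609375, 97.65728759765625), 16.134553909301758)
```

```bash
python3 - <<'E'
from h import *
t=cams.snapshot("top");s=cams.snapshot("side")
crop(t,80,195,125,240,12,"t2.png");crop(s,235,125,280,160,14,"s2.png")
for n,o in(("plain",(215,195,260,255)),("ball",(350,195,395,255))): crop(t,*o,10,f"t2{n}.png")
crop(s,245,185,295,210,14,"s2plain.png");crop(s,270,250,320,285,14,"s2ball.png")
E
```

```text
(no output)
```

View pics/t2.png

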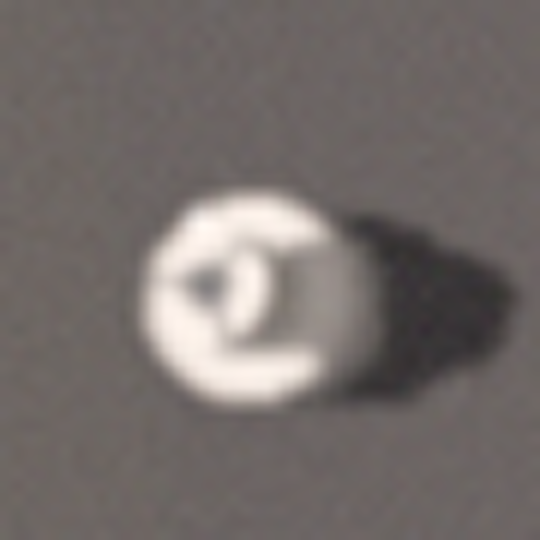

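View pics/s2.png

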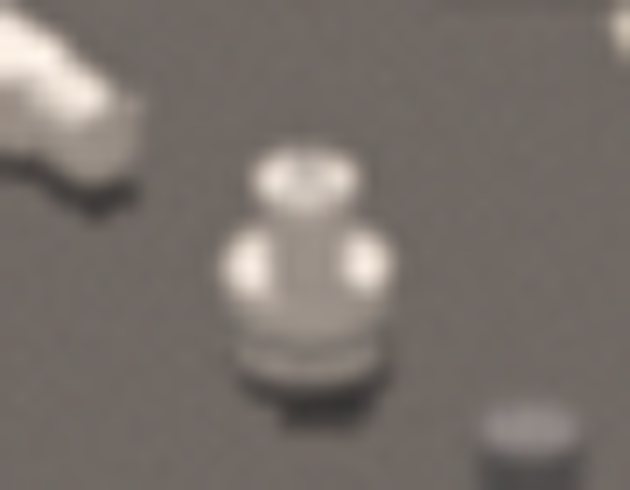

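View pics/t2plain.png

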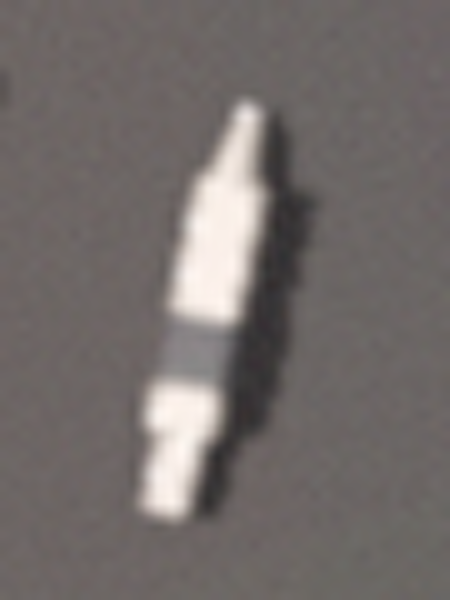

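View pics/t2ball.png

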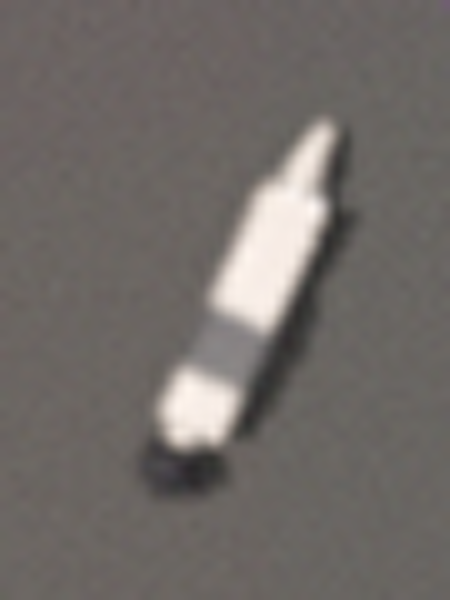

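View pics/s2plain.png

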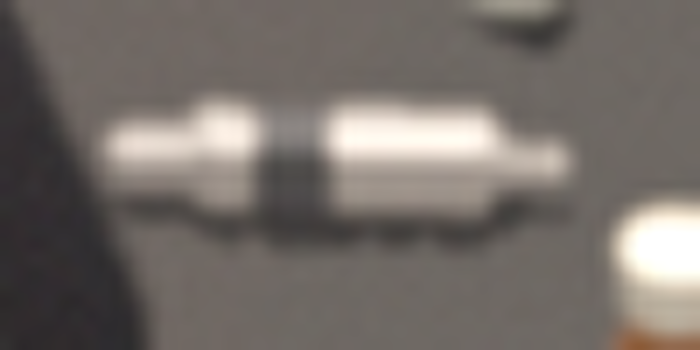

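View pics/s2ball.png

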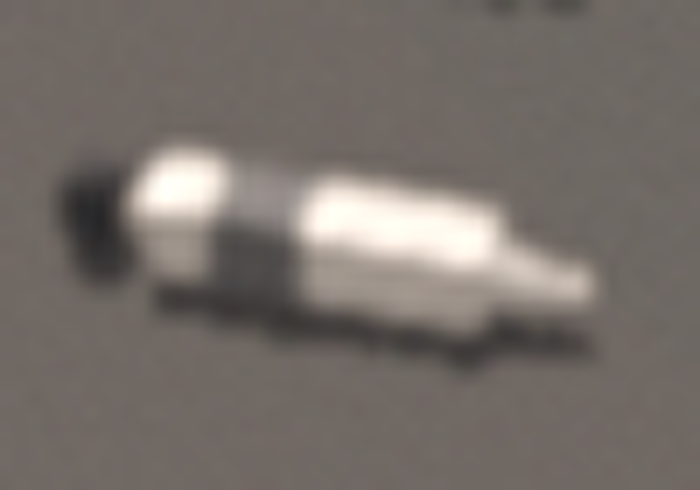

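```bash
python3 - <<'E'
from h import *
t=cams.snapshot("top");s=cams.snapshot("side")
def tri(a,b):
    c1,d1=ray(t,*a);c2,d2=ray(s,*b);A=np.stack([d1,-d2],1);k=np.linalg.lstsq(A,c2-c1,rcond=None)[0]
    p,q=c1+k[0]*d1,c2+k[1]*d2;return np.round((p+q)/2,1),round(np.linalg.norm(p-q),1)
print("neck tri",tri((97.25,218.6),(256.9,137.9)),"z52",onz(t,97.25,218.6,52).round(1),onz(s,256.9,137.9,52).round(1))
print("base top z26",onz(t,80+247/12,195+297/12,26).round(1))
for n,o,P in(("plain",(215,195),[(200,178),(268,185),(218,437),(147,428)]),("ball",(350,195),[(262,183),(330,205),(225,445),(160,420)])):
    w=np.array([onz(t,o[0]+x/10,o[1]+y/10,18)[:2] for x,y in P]);f=(w[0]+w[1])/2;r=(w[2]+w[3])/2
    print(n,w.mean(0).round(1),"len",np.linalg.norm(f-r).round(1),"wid",np.linalg.norm(w[0]-w[1]).round(1),"yaw",np.arctan2(*(f-r)[::-1]).round(3))
# ellipse side check of dials & hub: predicted pixels
for n,p in(("L",(435.2,-190.5,34)),("S",(429.6,190,34))):print(n,proj(t,p).round(1),proj(s,p).round(1))
print("band side ", onz(s,245+290/14,185+120/14,18).round(1),onz(t,215+20.2,195+35.0,18).round(1))
print("band ball", onz(s,270+262/14,250+188/14,18).round(1),onz(t,350+22.8,195+34.8,18).round(1))
E
```

```text
neck tri (array([450.9, 362.3,  50.3]), np.float64(4.3)) z52 [448.6 362.   52. ] [452.5 358.9  52. ]
base top z26 [448.  362.2  26. ]
plain [432.9   3.5] len 68.0 wid 18.2 yaw -0.193
ball [ 430.7 -365.5] len 70.1 wid 19.1 yaw -0.431
L [309.3 224.2] [280.5 224. ]
S [164.3 226.5] [258.2 163.5]
band side  [425.4  10.8  18. ] [421.4   5.1  18. ]
band ball [ 425.3 -357.4   18. ] [ 421.3 -360.9   18. ]
```

```bash
python3 -m pendant '[[3.7,-2.5,0,0,0,0,0],[7.5,-5,0,0,0,0,0],[11.2,-7.5,0,0,0,0,0],[15,-10,0,0,0,0,0],[18.8,-12.5,0,0,0,0,0],[22.5,-15.2,0,0,0,0,0],[24.5,-19.2,0,0,0,0,0],[26.4,-23.2,0,0,0,0,0]]'; python3 -m pendant '[[2,-4,0,0,0,0,0],[4,-8.2,0,0,0,0,0],[6,-12.4,0,0,0,0,0],[7.5,-16.5,0,0,0,0,0.2],[8.5,-21,0,0,0,0,0.4],[8.5,-25.5,0,0,0,0,0.4],[8.5,-30,0,0,0,0,0.4],[8.5,-34.5,0,0,0,0,0.4]]'
```

```text
t: 1.3
tcp_pos: [433.5, 420.1, 221.7]
eef_rot: [3.141, 0.0, 2.889]
contact_force: [0.8, 0.4, -0.3]
opening: 85.8
t: 2.1
tcp_pos: [517.1, 74.9, 222.1]
eef_rot: [3.141, 0.001, 2.89]
contact_force: [1.0, -0.4, -0.2]
opening: 51.4
```

```bash
python3 -m pendant '[[0,-4.5,-1,0,0,0,0.4],[0,-9,-3,0,0,0,0.4],[-1,-13.5,-5,0,0,0,0.4],[-3,-17.5,-8,0,0,0,0.4],[-5,-21.5,-10,0,0,0,0.4],[-7,-24.5,-12,0,0,0,0.4],[-8.2,-26.7,-13,0,0,0,0.4],[-8.2,-26.7,-13,0,0,0,0.4]]'
python3 - <<'E'
from h import *
t=cams.snapshot("top");s=cams.snapshot("side")
crop(t,250,160,380,260,6,"t3.png");crop(s,230,170,330,245,8,"s3.png")
o=manip.get_obs();p=o["tcp_pos"];print(p,o["joints"].round(2) if hasattr(o["joints"],"round") else o["joints"])
print(proj(t,p),proj(s,p))
E
```

```text
t: 2.9
tcp_pos: [431.9, -193.4, 90.7]
eef_rot: [-3.14, -0.003, 2.883]
contact_force: [1.0, 0.0, 0.6]
opening: 51.6
[ 435.37671275 -190.44636258   91.98874757] [ 0.07  0.32  0.31  2.14 -0.15  0.7   1.79]
[310.70230714 222.2166839 ] [280.99114691 208.33284485]
```

View pics/t3.png

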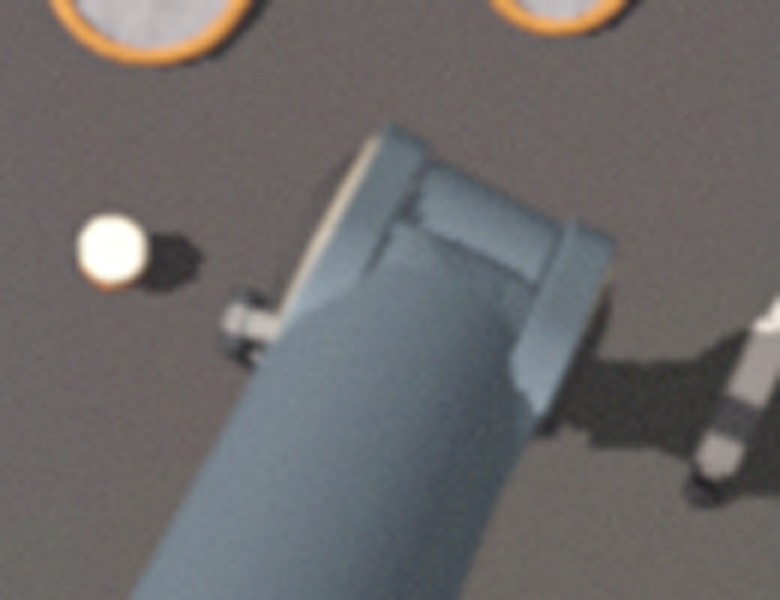

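View pics/s3.png

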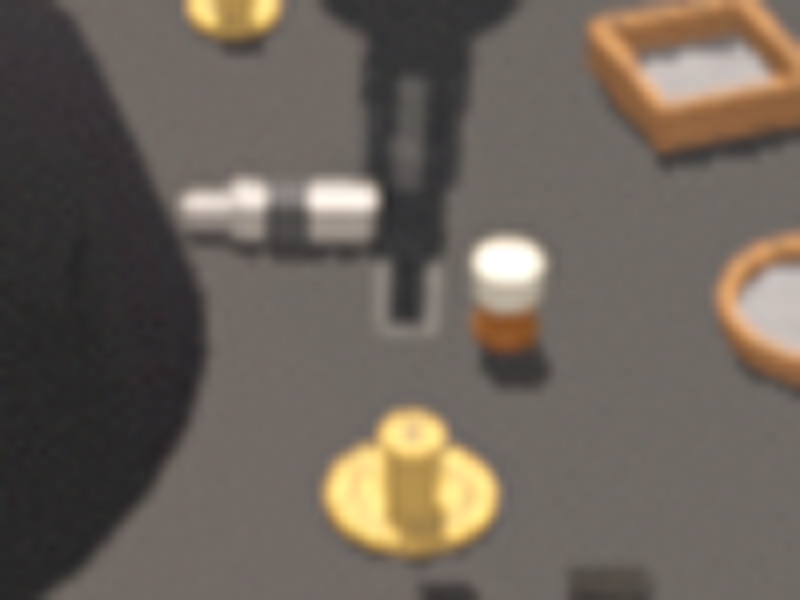

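```bash
python3 -m pendant '[[0.1,0,-2,0,0,0,0.4],[0.1,0,-4,0,0,0,0.4],[0.1,0,-5.5,0,0,0,0.4],[0.1,0,-6.3,0,0,0,0.4],[0.1,0,-6.3,0,0,0,0.4]]'; python3 -c "
from h import *
s=cams.snapshot('side');crop(s,230,170,330,245,8,'s4.png')"
```

```text
t: 3.5
tcp_pos: [436.6, -189.1, 28.5]
eef_rot: [3.141, -0.001, 2.892]
contact_force: [-0.2, -0.1, 0.3]
opening: 50.8
```

View pics/s4.png

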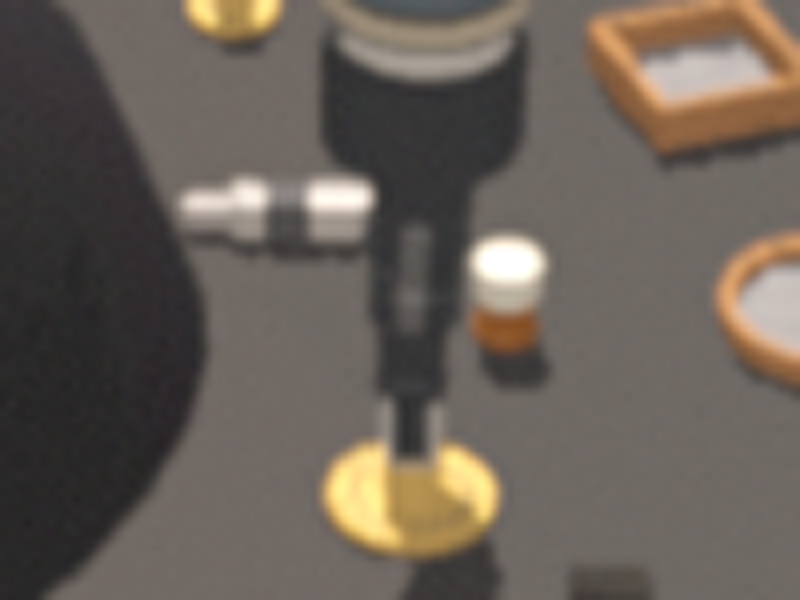

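```bash
python3 -m pendant '[[0,0,0,0,0,0,0.7],[0,0,0,0,0,0,1],[0,0,0,0,0,0,1],[0,0,0,0,0,0,1],[0,0,0,0,0,0,1],[0,0,0,0,0,0,1]]'; python3 -m pendant '[[0,0,0.5,0,0,0,1],[0,0,2,0,0,0,1],[0,0,4,0,0,0,1],[0,0,5,0,0,0,1],[0,0,5,0,0,0,1]]'
```

```text
t: 4.15
tcp_pos: [436.1, -190.3, 28.9]
eef_rot: [3.142, 0.0, 2.89]
contact_force: [-0.8, 0.5, -0.1]
opening: -0.0
t: 4.65
tcp_pos: [437.2, -190.6, 80.2]
eef_rot: [3.141, 0.003, 2.89]
contact_force: [-0.3, 0.1, -0.6]
opening: -0.1
```

```bash
python3 -c "
from h import *
s=cams.snapshot('side');crop(s,230,170,330,245,8,'s5.png')
s=cams.snapshot('top');crop(s,250,160,380,260,6,'t5.png')"
```

```text
(no output)
```

View pics/s5.png

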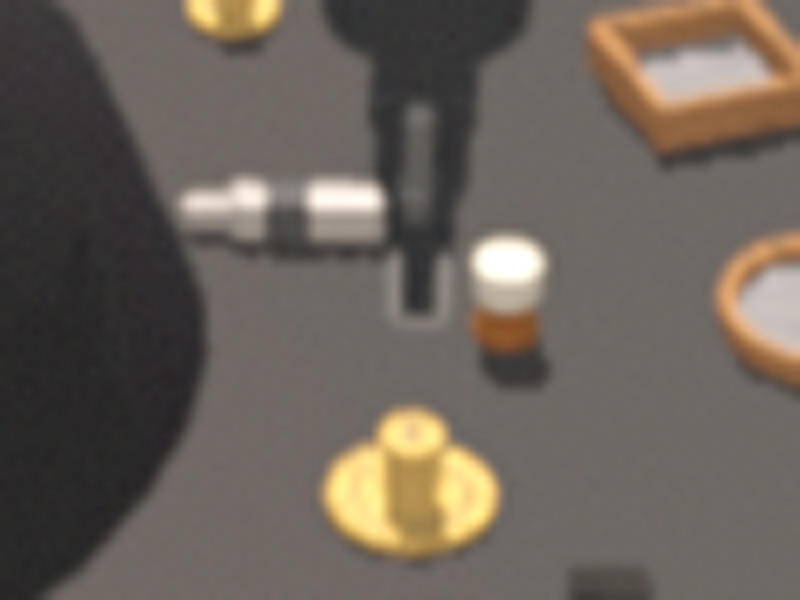

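View pics/t5.png

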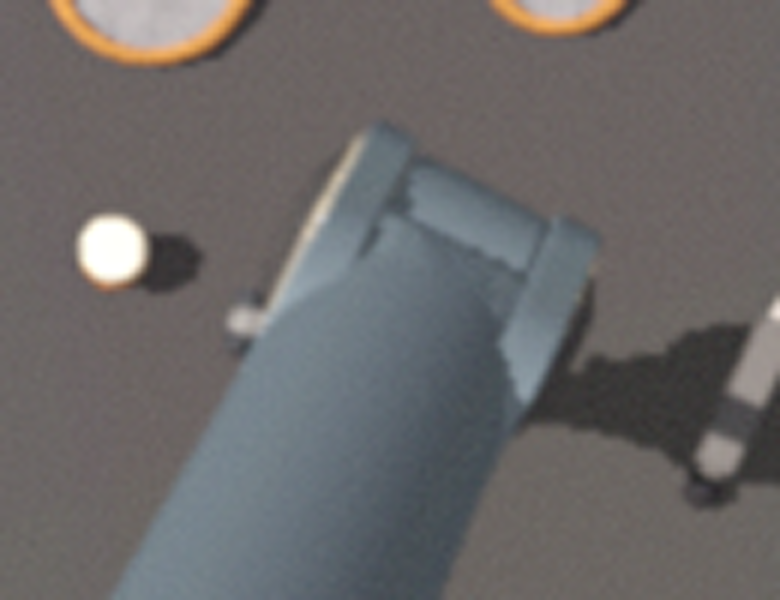

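```bash
python3 -c "
from h import *
s=cams.snapshot('side');t=cams.snapshot('top')
p=manip.get_obs()['tcp_pos'];print(p,manip.get_obs()['opening'])
for dz in(0,-10,-19):print(dz,(proj(s,p+[0,0,dz])-[230,170])*8)
print((proj(s,[436,-190,34])-[230,170])*8, (proj(s,[436,-190,6])-[230,170])*8)
for z in(40,61,80,100):print(z,onz(s,230+418/8,170+318/8,z))
crop(s,100,0,400,225,2.6,'s6.png');crop(t,160,130,420,325,3,'t6.png')
"
```

```text
[ 435.55705333 -189.98426953   78.14445809] 0.16374195398415495
0 [407.3139004  336.37429404]
-10 [406.71142272 358.17756062]
-19 [406.17291537 377.66751652]
[405.83239788 431.36845511] [404.19777476 490.14567031]
40 [ 454.08402753 -124.41214826   40.        ]
61 [ 447.41817862 -154.30230732   61.        ]
80 [ 441.38717246 -181.34578457   80.        ]
100 [ 435.03874492 -209.81260272  100.        ]
```

View pics/s6.png

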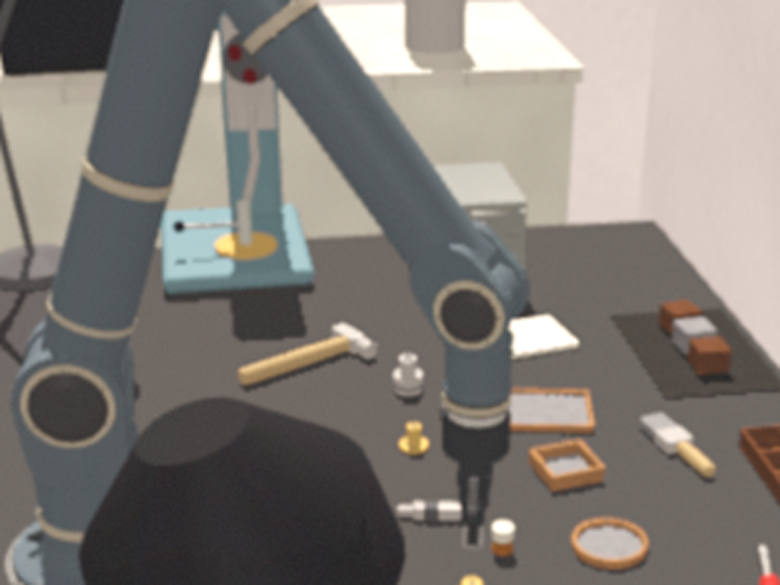

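View pics/t6.png

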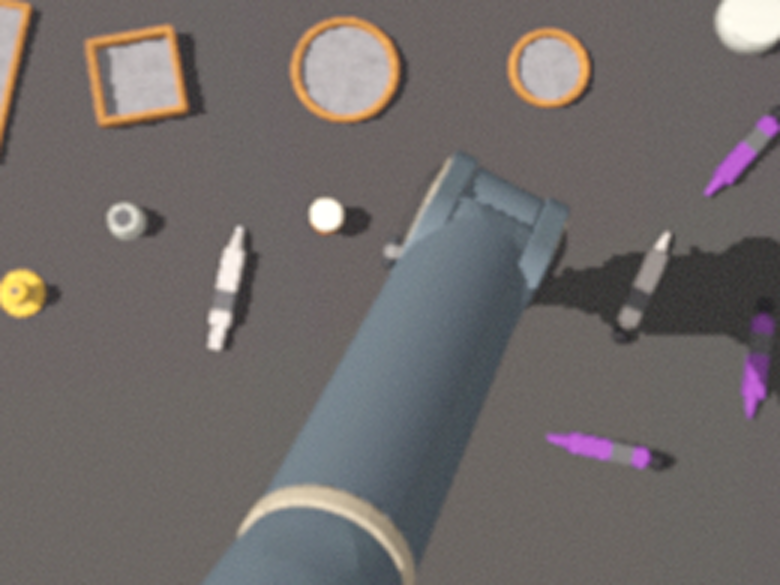

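```bash
python3 -c "
from h import *
s=cams.snapshot('side');t=cams.snapshot('top')
p=np.array([168,653.2,220.9])
j=np.array([.249,.968,0])
for dz in(54,0,-6,-19):print(dz,proj(s,p+[0,0,dz]).round(1),proj(s,p+[0,0,dz]+42*j).round(1),proj(s,p+[0,0,dz]-42*j).round(1))
q=manip.get_obs()['tcp_pos']
for z in(0,30,54,80,110):print('top',z,((proj(t,q+[0,0,z]+42*j)-[250,160])*6).round())
im=cv2.imread('pics/side0.png')[0:110,130:240];cv2.imwrite('pics/s7.png',cv2.resize(im,None,fx=5.4,fy=5.4,interpolation=2))
"
```

```text
54 [175.7  61.3] [178.  58.] [173.4  64.7]
0 [176.8  74.1] [179.   70.6] [174.5  77.7]
-6 [176.9  75.5] [179.1  72. ] [174.6  79.1]
-19 [177.1  78.5] [179.3  74.9] [174.9  82.1]
top 0 [265. 351.]
top 30 [267. 344.]
top 54 [269. 339.]
top 80 [272. 332.]
top 110 [274. 324.]
```

View pics/s7.png

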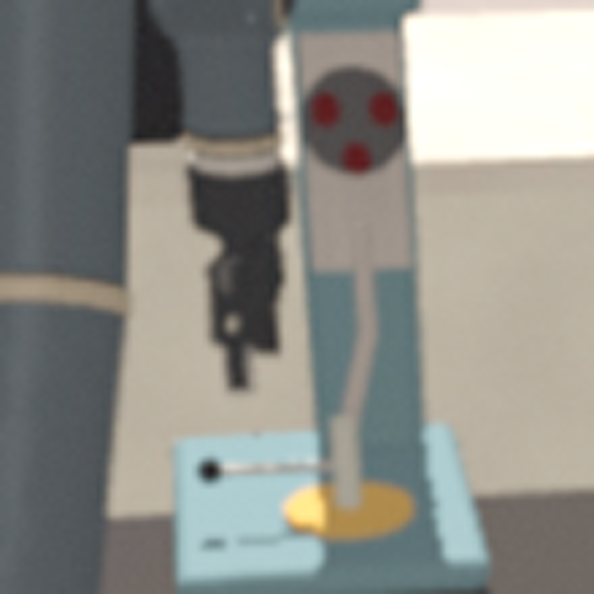

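```bash
python3 -m pendant '[[2.5,0,0,0,0,0,1],[5.5,0,0,0,0,0,1],[5.5,0,-2,0,0,0,1],[5.5,0,-4,0,0,0,1],[5.5,0,-5,0,0,0,1],[5.5,0,-5,0,0,0,1]]'; python3 -c "
from h import *
s=cams.snapshot('side');t=cams.snapshot('top')
print(proj(t,[0,0,0]),proj(t,[0,0,100]),proj(s,[0,0,0]))
q=manip.get_obs()['tcp_pos'];print(q,(proj(s,q-[0,0,19])-[250,170])*8)
crop(s,250,170,350,245,8,'s8.png')
"
```

```text
t: 5.55
tcp_pos: [489.7, -189.9, 27.2]
eef_rot: [3.142, -0.004, 2.89]
contact_force: [-0.1, -0.1, -0.4]
opening: -0.3
[236.6801981  391.60538227] [233.38606663 401.5665829 ] [137.67370881 211.71523003]
[ 491.10901985 -190.48289329   28.94217262] [384.14703282 468.21756242]
```

View pics/s8.png

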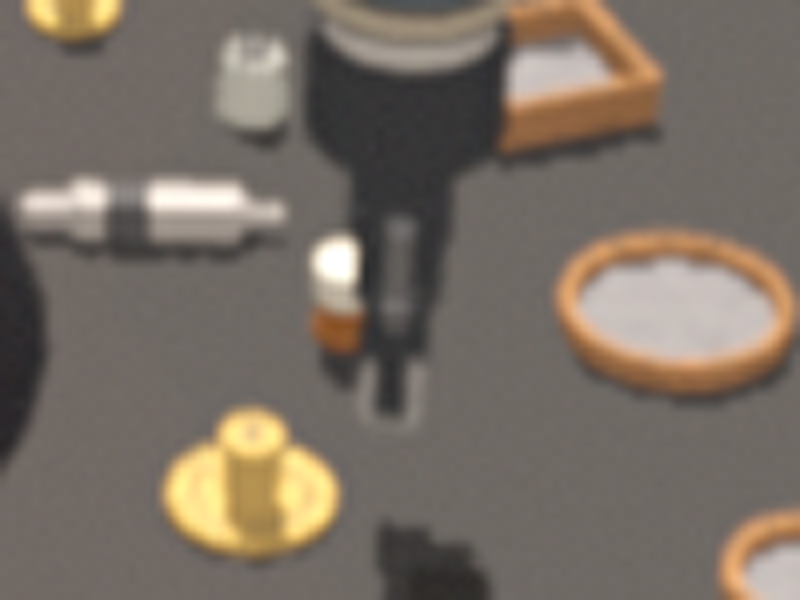

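```bash
python3 -m pendant '[[0,0,-0.7,0,0,0,1],[0,0,-1.4,0,0,0,1],[0,0,-1.4,0,0,0,1]]'; python3 -c "
from h import *
s=cams.snapshot('side')
q=manip.get_obs()['tcp_pos'];print(q,(proj(s,q-[0,0,19])-[250,170])*8)
crop(s,250,170,350,245,8,'s9.png')
"
```

```text
t: 5.95
tcp_pos: [490.6, -190.0, 14.2]
eef_rot: [3.141, -0.001, 2.89]
contact_force: [-0.4, -0.5, 0.3]
opening: -0.2
[ 490.81806015 -190.12707939   14.5277184 ] [381.68428677 497.53617377]
```

View pics/s9.png

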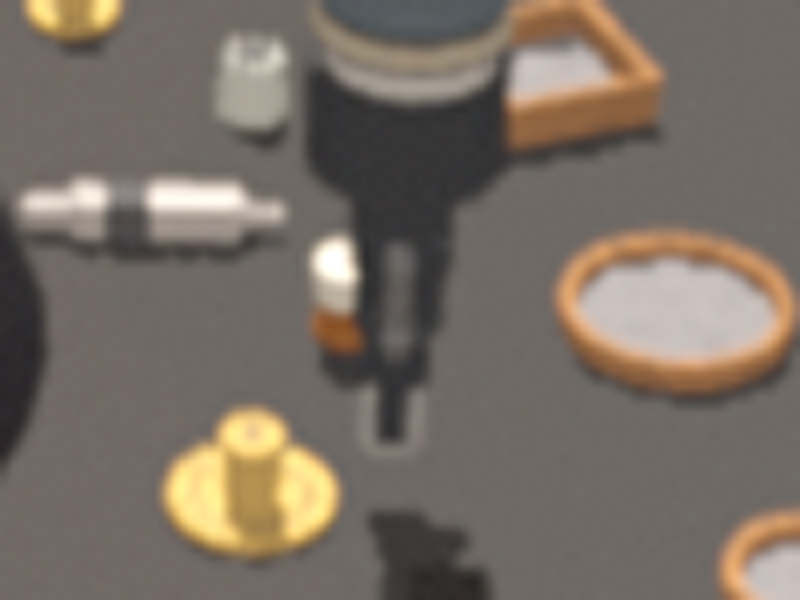

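```bash
python3 -m pendant '[[0,0,-0.5,0,0,0,1],[0,0,-0.9,0,0,0,1],[0,0,-0.9,0,0,0,1]]'; python3 -m pendant '[[0,0,-0.3,0,0,0,1],[0,0,-0.3,0,0,0,1]]'
```

```text
t: 6.3
tcp_pos: [490.7, -190.1, 5.2]
eef_rot: [3.141, -0.001, 2.89]
contact_force: [1.0, 0.1, 0.7]
opening: 0.2
t: 6.5
tcp_pos: [490.9, -190.2, 2.5]
eef_rot: [3.141, -0.001, 2.89]
contact_force: [0.5, -0.4, 0.2]
opening: -0.3
```

```bash
python3 -c "
from h import *
s=cams.snapshot('side')
q=manip.get_obs()['tcp_pos'];print(q,(proj(s,q-[0,0,19])-[250,170])*8)
crop(s,250,170,350,245,8,'s10.png')
"
```

```text
[ 491.04441756 -190.21725546    2.68093642] [381.05840061 521.86597688]
```

View pics/s10.png

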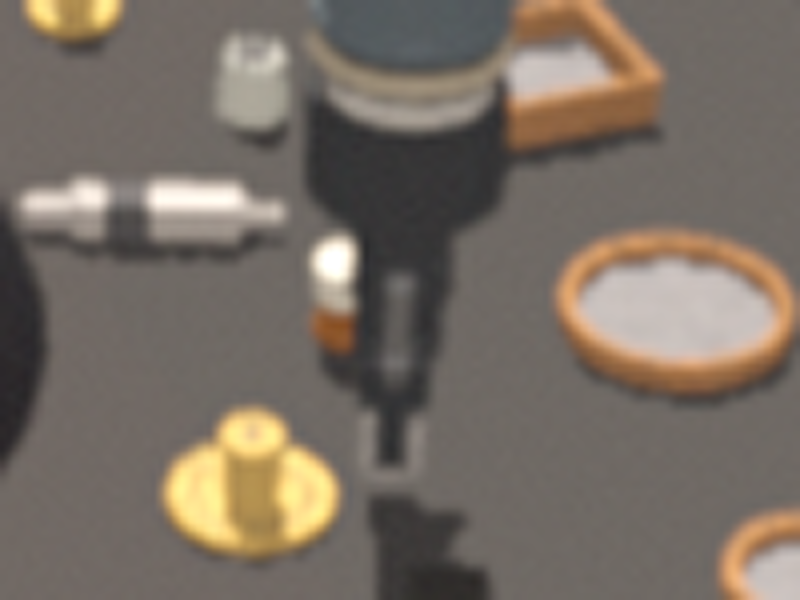

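```bash
python3 -m pendant '[[0,0,-0.2,0,0,0,1],[0,0,-0.3,0,0,0,1],[0,0,-0.3,0,0,0,1]]'; python3 -m pendant '[[0,0,-0.1,0,0,0,1],[0,0,-0.2,0,0,0,1],[0,0,-0.2,0,0,0,1]]'
```

```text
t: 6.85
tcp_pos: [491.1, -190.2, -0.3]
eef_rot: [3.142, -0.0, 2.89]
contact_force: [0.5, 0.4, -0.8]
opening: 0.0
t: 7.15
tcp_pos: [491.1, -190.2, -2.3]
eef_rot: [3.141, -0.0, 2.89]
contact_force: [-1.1, -0.2, 0.5]
opening: 0.3
```

```bash
python3 -m pendant '[[0,0,-0.15,0,0,0,1],[0,0,-0.15,0,0,0,1]]'; python3 -m pendant '[[0,0,-0.15,0,0,0,1],[0,0,-0.15,0,0,0,1]]'
```

```text
t: 7.35
tcp_pos: [491.0, -190.2, -3.8]
eef_rot: [3.141, -0.0, 2.89]
contact_force: [1.0, 1.0, 0.3]
opening: -0.0
t: 7.55
tcp_pos: [491.0, -190.2, -5.3]
eef_rot: [3.142, -0.0, 2.89]
contact_force: [-0.5, -0.7, -0.8]
opening: 0.3
```

```bash
python3 -c "
from h import *
s=cams.snapshot('side')
crop(s,250,170,350,245,8,'s11.png')
"
```

```text
(no output)
```

View pics/s11.png

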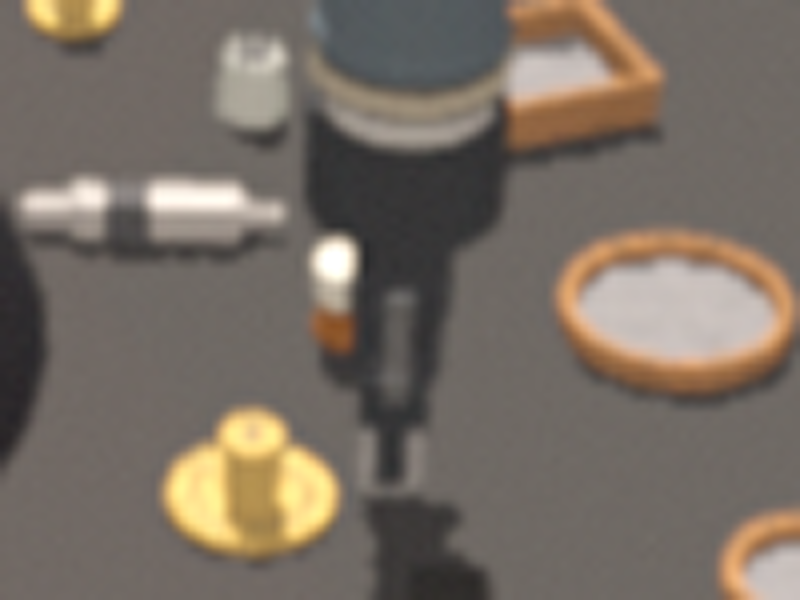

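```bash
python3 -m pendant '[[0,0,-0.15,0,0,0,1],[0,0,-0.15,0,0,0,1]]';  python3 -c "
from h import *
s=cams.snapshot('side')
for z in(0,2,4):print(onz(s,299,231.5,z))
"
```

```text
t: 7.8
tcp_pos: [491.1, -190.2, -6.8]
eef_rot: [3.142, -0.0, 2.89]
contact_force: [-0.3, -0.3, 0.6]
opening: -0.1
[ 4.94054919e+02 -1.93099053e+02 -1.13686838e-13]
[ 493.36415235 -195.68815549    2.        ]
[ 492.67338537 -198.27725782    4.        ]
```

```bash
python3 -m pendant '[[0,0,-0.1,0,0,0,1],[0,0,-0.15,0,0,0,1]]'; python3 -m pendant '[[0,0,-0.1,0,0,0,1],[0,0,-0.1,0,0,0,1]]'
```

```text
t: 8.05
tcp_pos: [491.1, -190.2, -8.2]
eef_rot: [3.142, -0.0, 2.89]
contact_force: [-0.0, 0.5, -0.5]
opening: -0.1
t: 8.25
tcp_pos: [491.0, -190.2, -9.3]
eef_rot: [3.141, -0.0, 2.89]
contact_force: [-0.5, -0.1, -0.4]
opening: -0.1
```

```bash
python3 -m pendant '[[0,0,-0.1,0,0,0,1],[0,0,-0.1,0,0,0,1]]'; python3 -m pendant '[[0,0,-0.1,0,0,0,1],[0,0,-0.1,0,0,0,1]]'; python3 -c "
from h import *
s=cams.snapshot('side')
crop(s,250,170,350,245,8,'s12.png')
"
```

```text
t: 8.45
tcp_pos: [491.1, -190.2, -9.4]
eef_rot: [3.141, -0.0, 2.89]
contact_force: [-1.6, 0.7, 7.5]
opening: -0.3
t: 8.65
tcp_pos: [491.1, -190.3, -9.5]
eef_rot: [3.141, -0.0, 2.889]
contact_force: [-4.5, 1.8, 16.8]
opening: 0.2
```

View pics/s12.png

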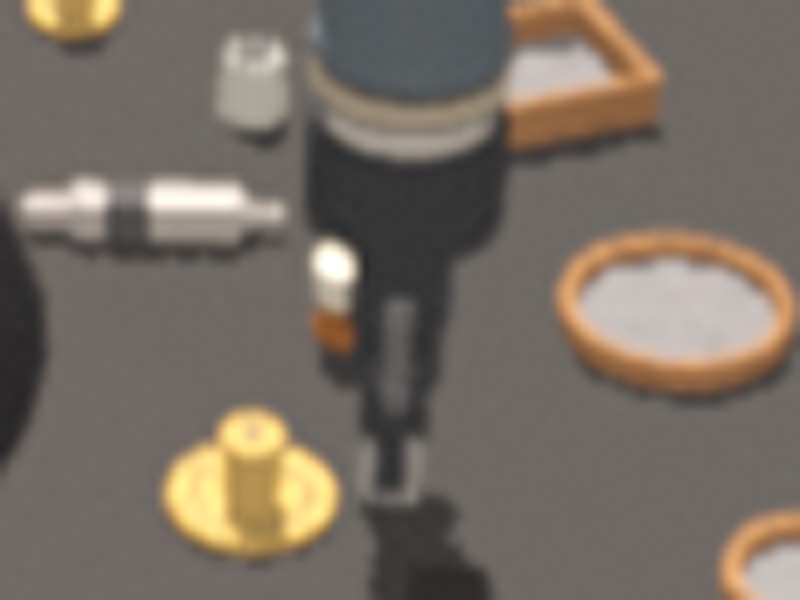

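```bash
python3 -m pendant '[[0,0,1.5,0,0,0,1],[0,0,5.1,0,0,0,0.6],[-3,0,5.1,0,0,0,0.4],[-5.5,0,5.1,0,0,0,0.4],[-5.5,0,5.1,0,0,0,0.4]]';  python3 -m pendant '[[0,0,-2,0,0,0,0.4],[0,0,-4,0,0,0,0.4],[0,0,-4,0,0,0,0.4],[0,0,-4,0,0,0,0.7],[0,0,-4,0,0,0,1],[0,0,-4,0,0,0,1],[0,0,-4,0,0,0,1],[0,0,-4,0,0,0,1]]'
```

```text
t: 9.2
tcp_pos: [432.1, -190.1, 39.8]
eef_rot: [3.141, -0.004, 2.887]
contact_force: [0.7, 0.0, 1.1]
opening: 51.2
t: 10.0
tcp_pos: [437.0, -190.6, 0.7]
eef_rot: [3.142, 0.002, 2.89]
contact_force: [-0.2, -0.6, 6.7]
opening: 22.2
```

```bash
python3 -m pendant '[[0,0,1,0,0,0,1],[0,0,3,0,0,0,1],[0,0,6,0,0,0,1],[3,0,8,0,0,0,1],[7,2,8,0,0,0,1],[11,4,8,0,0,0,1],[15,6.5,8,0,0,0,1],[19.6,9.1,8,0,0,0,1]]'; python3 -m pendant '[[0,0,0,0,0,0,1],[0,0,-2,0,0,0,1]]'; python3 -c "
from h import *
s=cams.snapshot('side')
crop(s,250,130,400,242,5.3,'s13.png')
"
```

```text
t: 10.8
tcp_pos: [630.1, -99.7, 80.1]
eef_rot: [-3.141, -0.001, 2.889]
contact_force: [0.7, -1.1, -2.5]
opening: 22.0
t: 11.0
tcp_pos: [632.6, -99.1, 61.8]
eef_rot: [3.141, 0.005, 2.893]
contact_force: [-0.4, -0.5, -1.6]
opening: 22.0
```

View pics/s13.png

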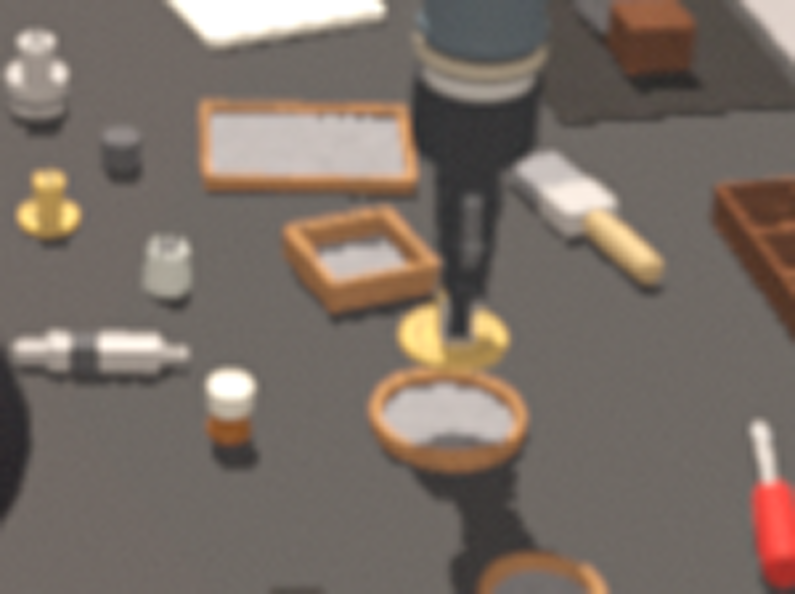

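```bash
python3 -m pendant '[[0,0,-2,0,0,0,1],[0,0,-4,0,0,0,1],[0,0,-4.8,0,0,0,1],[0,0,-5.3,0,0,0,1],[0,0,-5.3,0,0,0,1]]'; python3 -c "
from h import *
s=cams.snapshot('side')
crop(s,250,130,400,242,5.3,'s14.png')
"
```

```text
t: 11.55
tcp_pos: [629.4, -100.8, 6.8]
eef_rot: [-3.142, -0.001, 2.89]
contact_force: [1.1, 1.1, -2.4]
opening: 21.7
```

View pics/s14.png

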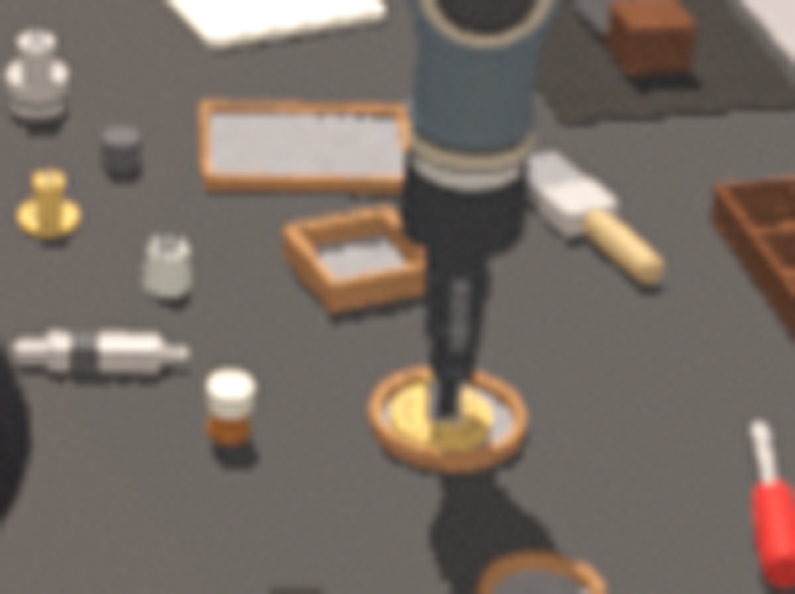

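```bash
python3 -m pendant '[[0.3,0,0,0,0,0,1],[0.3,0,-0.15,0,0,0,1],[0.3,0,-0.15,0,0,0,1],[0.3,0,-0.15,0,0,0,0.4],[0.3,0,-0.15,0,0,0,0.4],[0.3,0,-0.15,0,0,0,0.4],[0.3,0,2,0,0,0,0.4],[0.3,0,6,0,0,0,0.4]]'; python3 -m pendant '[[-2,3,2,0,0,0,0.4],[-4,8,4,0,0,0,0.4]]'; python3 -c "
from h import *
s=cams.snapshot('side');t=cams.snapshot('top')
crop(s,250,130,400,242,5.3,'s15.png')
crop(t,140,110,380,270,3.3,'t15.png')
"
```

```text
t: 12.4
tcp_pos: [630.2, -100.2, 64.7]
eef_rot: [-3.141, -0.007, 2.89]
contact_force: [1.7, 0.4, 0.4]
opening: 51.0
t: 12.6
tcp_pos: [595.6, -30.1, 106.2]
eef_rot: [-3.141, 0.003, 2.883]
contact_force: [0.9, 0.5, -0.4]
opening: 51.4
```

View pics/s15.png

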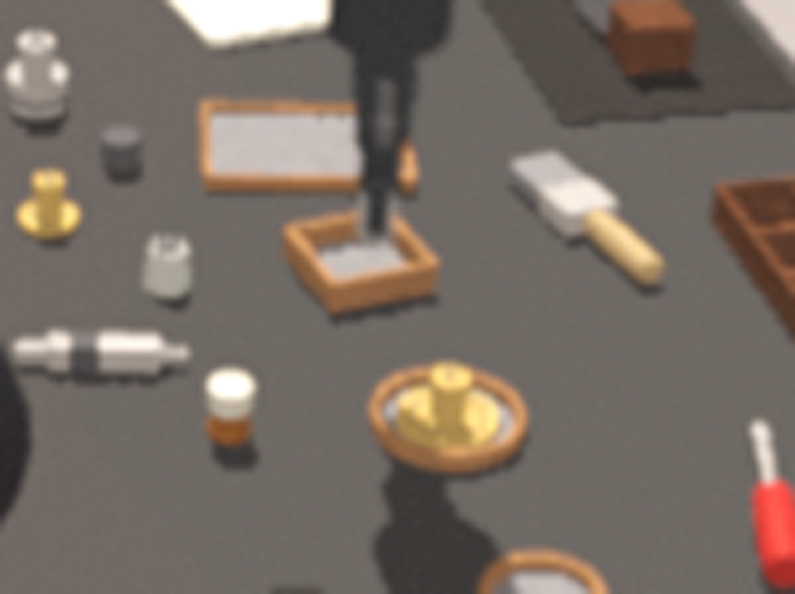

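View pics/t15.png

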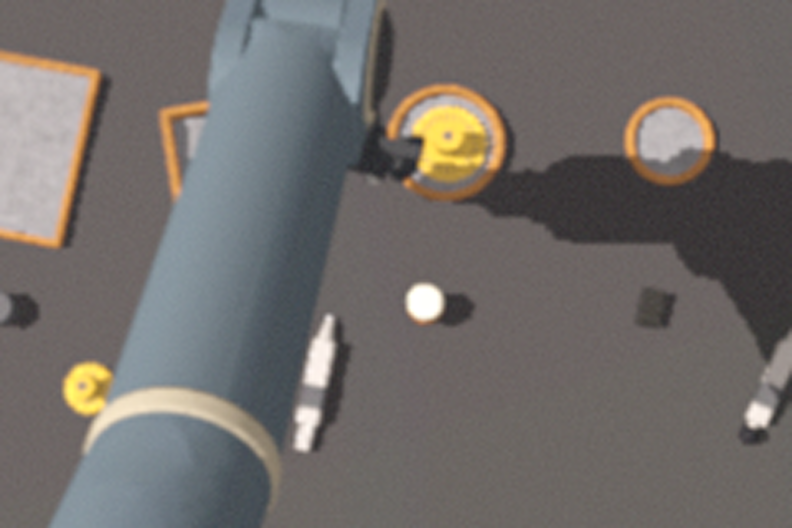

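```bash
python3 -m pendant '[[-3,3.7,0,0,0,0,0.4],[-6,7.4,0,0,0,0,0.4],[-9,11.2,-1,0,0,0,0.4],[-12,15,-2,0,0,0,0.4],[-14.5,18.5,-4,0,0,0,0.4],[-16.4,20.9,-5.5,0,0,0,0.4],[-16.4,20.9,-6.2,0,0,0,0.4],[-16.4,20.9,-6.2,0,0,0,0.4]]'; python3 -c "
from h import *
s=cams.snapshot('side')
crop(s,225,130,325,205,8,'s16.png')
"
```

```text
t: 13.5
tcp_pos: [430.8, 181.8, 41.6]
eef_rot: [-3.14, -0.001, 2.891]
contact_force: [0.2, -1.2, 0.2]
opening: 51.4
```

View pics/s16.png

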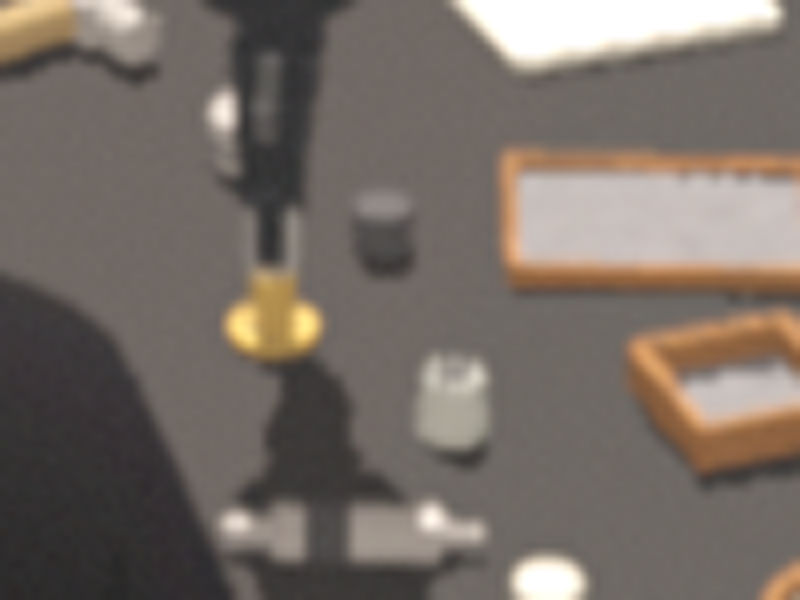

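```bash
python3 -m pendant '[[0,0,-1,0,0,0,0.4],[0,0,-3,0,0,0,0.4],[0,0,-4.5,0,0,0,0.4],[0,0,-4.5,0,0,0,0.7],[0,0,-4.5,0,0,0,1],[0,0,-4.5,0,0,0,1],[0,0,-4.5,0,0,0,1],[0,0,-4.5,0,0,0,1]]'; python3 -m pendant '[[0,0,1,0,0,0,1],[0,0,4,0,0,0,1],[0,0,8,0,0,0,1],[0,0,8,0,0,0,1]]'
```

```text
t: 14.35
tcp_pos: [431.6, 181.9, -2.3]
eef_rot: [3.141, 0.001, 2.89]
contact_force: [0.1, -1.0, 0.9]
opening: 18.4
t: 14.75
tcp_pos: [434.6, 183.4, 82.0]
eef_rot: [3.134, 0.007, 2.89]
contact_force: [0.7, 0.7, -0.4]
opening: 18.3
```

```bash
python3 -m pendant '[[1.5,-3.8,0,0,0,0,1],[3.3,-8,0,0,0,0,1],[5.1,-12.2,0,0,0,0,1],[6.9,-16.4,0,0,0,0,1],[8.7,-20.6,0,0,0,0,1],[10.5,-24.8,0,0,0,0,1],[12.3,-29,0,0,0,0,1],[12.3,-29,0,0,0,0,1]]'
```

```text
t: 15.55
tcp_pos: [555.7, -116.3, 77.8]
eef_rot: [-3.138, 0.004, 2.88]
contact_force: [-0.6, 0.1, -1.8]
opening: 18.4
```

```bash
python3 -m pendant '[[1.8,-3.8,0,0,0,0,1],[3.6,-8,0,0,0,0,1],[5.5,-12.2,0,0,0,0,1],[7.4,-16,0,0,0,0,1],[7.8,-17,-1,0,0,0,1],[7.8,-17,-2,0,0,0,1],[7.8,-17,-2,0,0,0,1]]'; python3 -c "
from h import *
s=cams.snapshot('side')
print(manip.get_obs()['tcp_pos'])
crop(s,280,170,430,282,5.3,'s17.png')
"
```

```text
t: 16.25
tcp_pos: [630.2, -275.2, 54.4]
eef_rot: [3.139, -0.006, 2.891]
contact_force: [-0.2, 1.1, -0.5]
opening: 18.1
[ 630.93431865 -274.77976866   55.38205976]
```

View pics/s17.png

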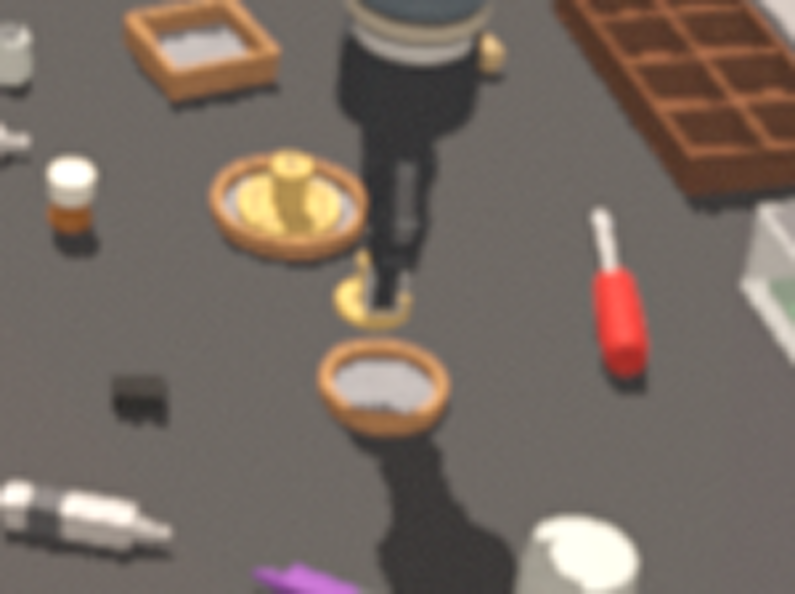

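```bash
python3 -m pendant '[[0.5,-0.9,-1,0,0,0,1],[0.5,-0.9,-3,0,0,0,1],[0.5,-0.9,-4.3,0,0,0,1],[0.5,-0.9,-4.8,0,0,0,1],[0.5,-0.9,-4.8,0,0,0,1]]'; python3 -c "
from h import *
s=cams.snapshot('side')
print(manip.get_obs()['tcp_pos'])
crop(s,280,170,430,282,5.3,'s18.png')
"
```

```text
t: 16.8
tcp_pos: [636.8, -286.4, 8.2]
eef_rot: [3.141, -0.002, 2.89]
contact_force: [0.2, -0.5, -0.6]
opening: 17.6
[ 637.35650449 -286.83989822    9.14909981]
```

View pics/s18.png

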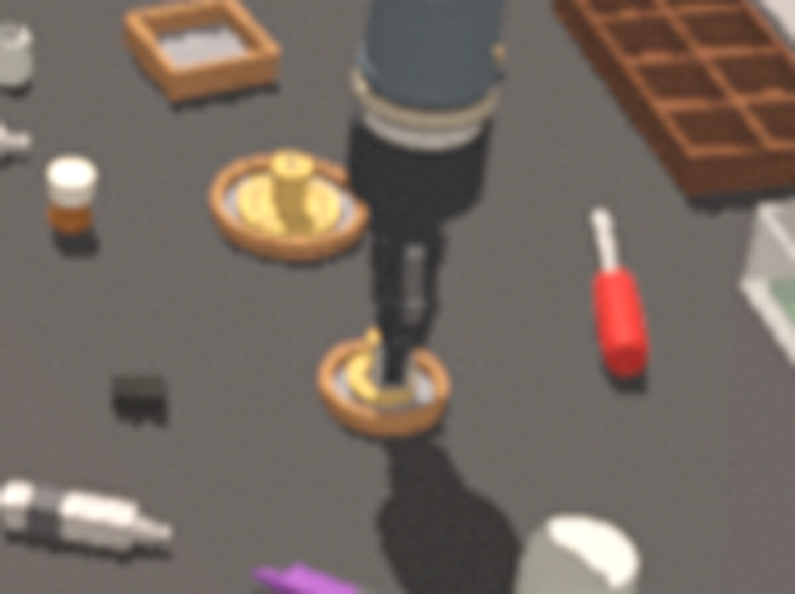

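```bash
python3 -m pendant '[[0,0,-0.3,0,0,0,1],[0,0,-0.55,0,0,0,1],[0,0,-0.55,0,0,0,1],[0,0,-0.55,0,0,0,1]]'; python3 -m pendant '[[0,0,0,0,0,0,0.4],[0,0,0,0,0,0,0.4],[0,0,0,0,0,0,0.4],[0,0,2,0,0,0,0.4],[0,0,6,0,0,0,0.4],[0,0,10,0,0,0,0.4],[-3,4,12,0,0,0,0.4],[-6,8,12,0,0,0,0.4]]';python3 -c "
from h import *
s=cams.snapshot('side')
print(manip.get_obs()['tcp_pos'])
crop(s,280,170,430,282,5.3,'s19.png')
"
```

```text
t: 17.25
tcp_pos: [637.3, -287.1, 3.9]
eef_rot: [3.141, 0.0, 2.89]
contact_force: [0.2, 0.6, -1.2]
opening: 18.2
t: 18.05
tcp_pos: [581.3, -211.7, 127.3]
eef_rot: [-3.141, 0.008, 2.887]
contact_force: [0.7, 0.6, 0.5]
opening: 51.3
[ 572.80732554 -201.02991368  123.61898187]
```

View pics/s19.png

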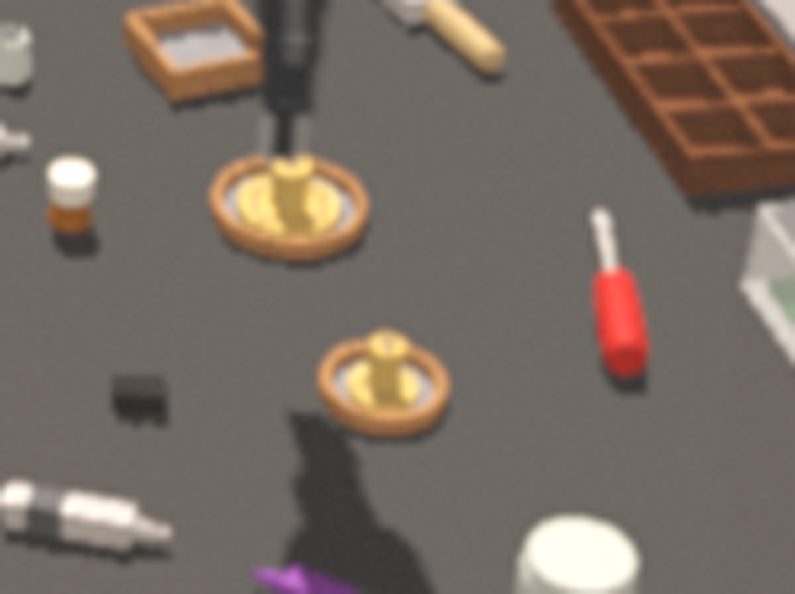

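```bash
python3 -m pendant '[[-0.5,4,0,0,0,0,0.4],[-1.5,8.5,0,0,0,0,0.4],[-2.5,13,0,0,0,0,0.4],[-3.5,17.5,0,0,0,0,0.4],[-4.5,22,0,0,0,0,0.4],[-5.5,26.5,0,0,0,0,0.4],[-6.5,31,0,0,0,0,0.4],[-7.5,35.5,0,0,0,0,0.4]]';python3 -m pendant '[[0,0,0,0,0,0,0.4],[-1,3,-0,0,0,0,0.4],[-2,7.5,0,0,0,0,0.4],[-3.2,12,0,0,0,0,0.4],[-4.4,16.5,-1,0,0,0,0.4],[-4.9,20.5,-2,0,0,0,0.4],[-4.9,20.5,-3,0,0,0,0.4],[-4.9,20.5,-3,0,0,0,0.4]]'; python3 -m pendant '[[0,0,0,0,0,0,0.4],[0,0,0,0,0,0,0.4]]'
```

```text
t: 18.9
tcp_pos: [504.0, 146.7, 123.9]
eef_rot: [3.141, 0.0, 2.89]
contact_force: [1.3, 0.4, -0.0]
opening: 51.0
t: 19.7
tcp_pos: [454.4, 349.7, 92.1]
eef_rot: [-3.139, -0.002, 2.892]
contact_force: [1.2, -1.0, 0.5]
opening: 51.3
t: 19.9
tcp_pos: [456.6, 348.2, 94.2]
eef_rot: [3.142, 0.001, 2.887]
contact_force: [-0.0, -0.9, -0.5]
opening: 51.1
```

```bash
python3 -m pendant '[[-0.6,1.4,0,0,0,0,0.4],[-0.6,1.4,-1.5,0,0,0,0.4],[-0.6,1.4,-1.5,0,0,0,0.4],[-0.6,1.4,-1.5,0,0,0,0.4]]';python3 -c "
from h import *
s=cams.snapshot('side')
q=manip.get_obs()['tcp_pos'];print(q)
crop(s,210,80,310,155,8,'s20.png')
for z in(9.4,):print((proj(s,q+[0,0,z])-[210,80])*8)
print((proj(s,[450,362,52])-[210,80])*8)
"
```

```text
t: 20.3
tcp_pos: [449.3, 364.1, 78.9]
eef_rot: [-3.142, -0.0, 2.89]
contact_force: [-0.4, -0.6, 0.0]
opening: 51.5
[449.63878761 364.16911043  79.19217763]
[367.46333134 390.65931785]
[369.12842082 460.75974687]
```

View pics/s20.png

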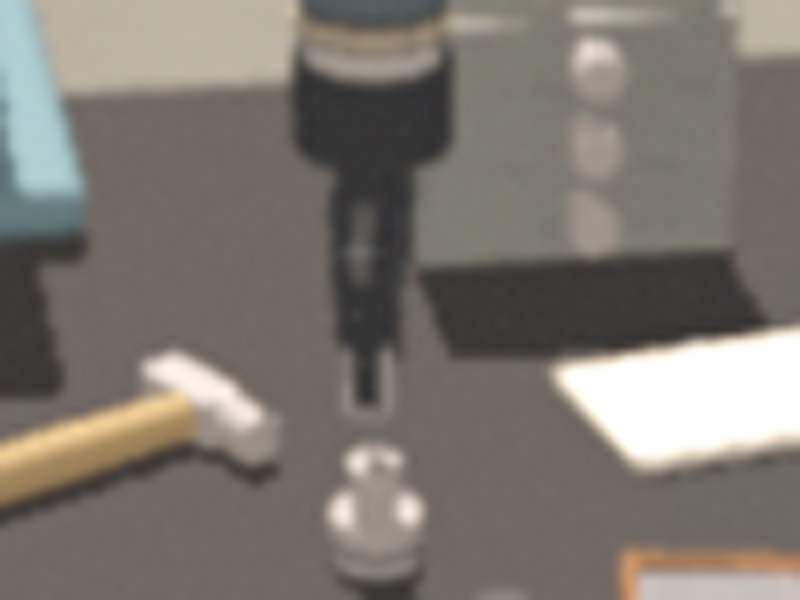

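```bash
python3 -m pendant '[[0.2,0,-2,0,0,0,0.4],[0.2,0,-4,0,0,0,0.4],[0.2,0,-5.9,0,0,0,0.4],[0.2,0,-5.9,0,0,0,0.4],[0.2,0,-5.9,0,0,0,0.7],[0.2,0,-5.9,0,0,0,1],[0.2,0,-5.9,0,0,0,1],[0.2,0,-5.9,0,0,0,1]]'; python3 -m pendant '[[0,0,0,0,0,0,1],[0,0,0,0,0,0,1],[0,0,2,0,0,0,1],[0,0,5,0,0,0,1],[0,0,8,0,0,0,1],[0,0,8,0,0,0,1]]';python3 -c "
from h import *
s=cams.snapshot('side')
q=manip.get_obs()['tcp_pos'];print(q)
crop(s,210,80,310,155,8,'s21.png')
"
```

```text
t: 21.15
tcp_pos: [452.3, 364.4, 21.1]
eef_rot: [3.14, 0.001, 2.89]
contact_force: [-0.6, -1.5, 6.6]
opening: 23.7
t: 21.75
tcp_pos: [453.6, 365.9, 103.6]
eef_rot: [3.134, 0.004, 2.89]
contact_force: [1.2, 1.3, -2.0]
opening: 23.7
[452.27387012 364.93510664 101.39863432]
```

View pics/s21.png

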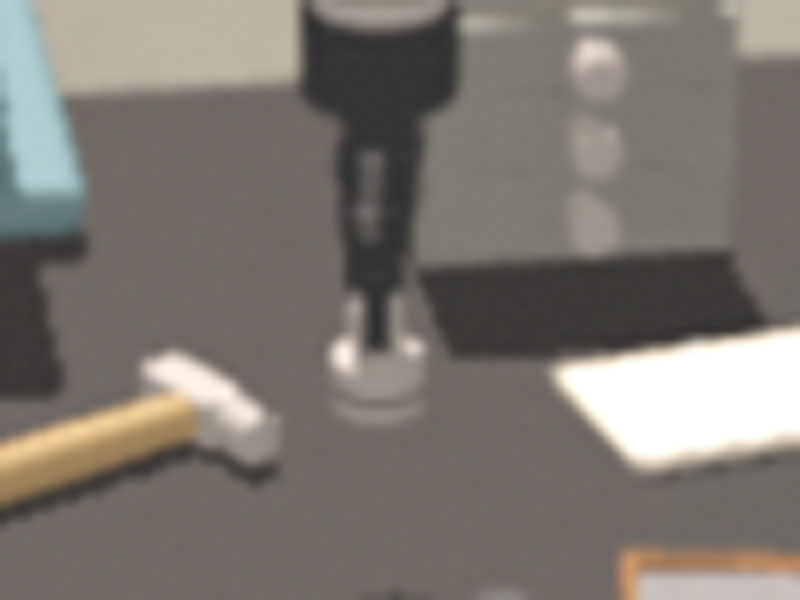

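```bash
python3 -m pendant '[[2,-3,0,0,0,0,1],[4.5,-7,0,0,0,0,1],[7,-11,0,0,0,0,1],[9.5,-15,0,0,0,0,1],[12,-19,0,0,0,0,1],[14.5,-23,0,0,0,0,1],[17.5,-27.6,0,0,0,0,1],[17.5,-27.6,0,0,0,0,1]]'; python3 -m pendant '[[0,0,0,0,0,0,1],[0,0,-2,0,0,0,1],[0,0,-2,0,0,0,1]]';python3 -c "
from h import *
s=cams.snapshot('side')
q=manip.get_obs()['tcp_pos'];print(q)
crop(s,250,110,370,200,6.6,'s22.png')
"
```

```text
t: 22.6
tcp_pos: [628.7, 78.1, 98.1]
eef_rot: [-3.136, 0.002, 2.879]
contact_force: [-0.5, -1.1, -2.4]
opening: 23.8
t: 22.9
tcp_pos: [622.6, 90.1, 76.1]
eef_rot: [-3.14, -0.008, 2.893]
contact_force: [-0.5, 0.8, -3.8]
opening: 23.6
[623.60925887  90.06766032  77.41875887]
```

View pics/s22.png

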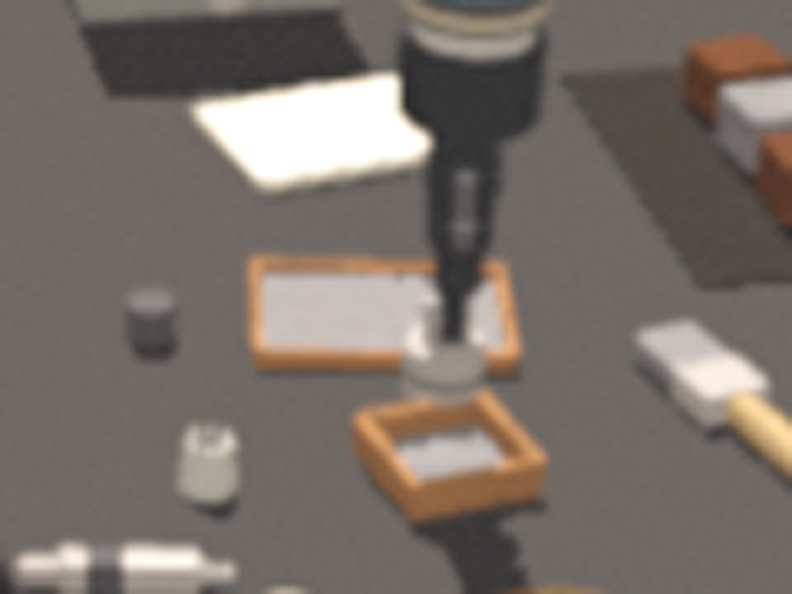

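```bash
python3 -m pendant '[[0.3,-0.1,-0.5,0,0,0,1],[0.3,-0.1,-1.5,0,0,0,1],[0.3,-0.1,-2.5,0,0,0,1],[0.3,-0.1,-3.5,0,0,0,1],[0.3,-0.1,-4.3,0,0,0,1],[0.3,-0.1,-4.9,0,0,0,1],[0.3,-0.1,-4.9,0,0,0,1]]';python3 -c "
from h import *
s=cams.snapshot('side')
q=manip.get_obs()['tcp_pos'];print(q)
crop(s,250,110,370,200,6.6,'s23.png')
"
```

```text
t: 23.65
tcp_pos: [628.6, 86.8, 29.4]
eef_rot: [-3.141, -0.002, 2.89]
contact_force: [0.0, -0.5, -3.0]
opening: 24.0
[629.16832896  86.91179939  30.12472462]
```

View pics/s23.png

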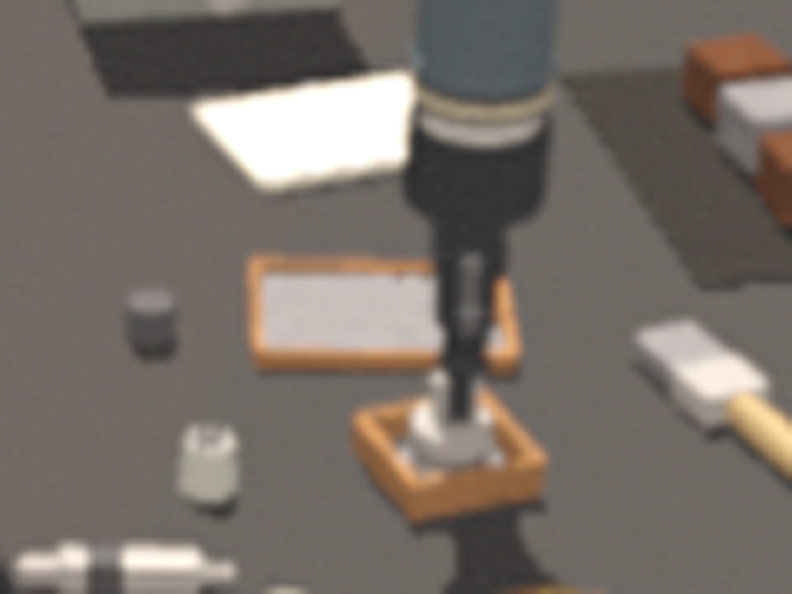

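```bash
python3 -m pendant '[[0,0,-0.2,0,0,0,1],[0,0,-0.35,0,0,0,1],[0,0,-0.35,0,0,0,1]]'
```

```text
t: 24.0
tcp_pos: [629.5, 87.0, 27.2]
eef_rot: [3.141, 0.0, 2.89]
contact_force: [-0.2, -0.1, -2.7]
opening: 23.7
```

```bash
python3 -m pendant '[[0,0,-0.1,0,0,0,1],[0,0,-0.15,0,0,0,1],[0,0,-0.15,0,0,0,1]]'; python3 -m pendant '[[0,0,0,0,0,0,0.4],[0,0,0,0,0,0,0.4],[0,0,0,0,0,0,0.4],[0,0,2,0,0,0,0.4],[0,0,6,0,0,0,0.4],[0,0,10,0,0,0,0.4],[0,-4,12,0,0,0,0.4],[0,-8,12,0,0,0,0.4]]';python3 -c "
from h import *
s=cams.snapshot('side')
q=manip.get_obs()['tcp_pos'];print(q)
crop(s,250,110,370,200,6.6,'s24.png')
"
```

```text
t: 24.3
tcp_pos: [629.7, 87.0, 26.2]
eef_rot: [3.141, 0.0, 2.89]
contact_force: [-0.5, -0.9, 1.7]
opening: 24.2
t: 25.1
tcp_pos: [632.2, 7.8, 149.9]
eef_rot: [3.138, 0.008, 2.894]
contact_force: [0.6, -1.2, -0.4]
opening: 51.2
[630.42591468  -3.83838795 148.44478826]
```

View pics/s24.png

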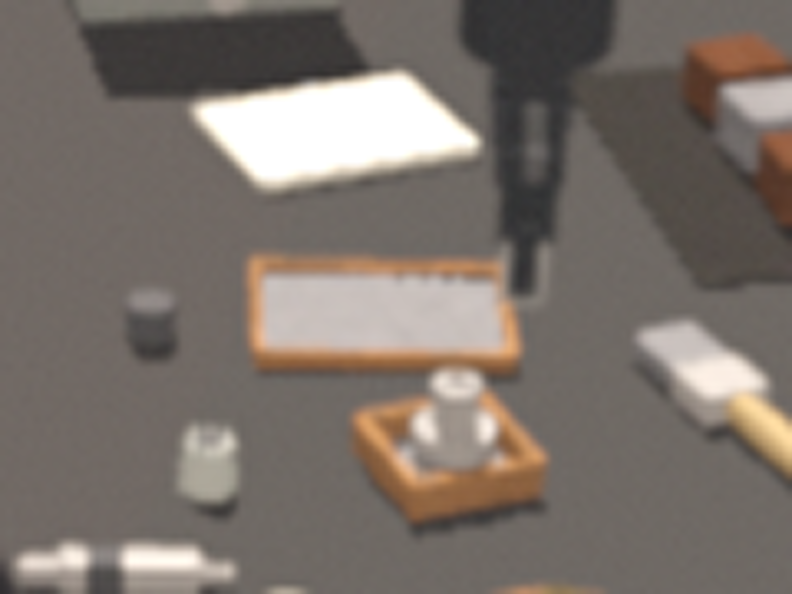

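```bash
python3 -m pendant '[[-4,0,0,0,0,0.055,0.4],[-8.5,0,0,0,0,0.055,0.4],[-13,0,-2,0,0,0.055,0.4],[-17,0,-5,0,0,0.055,0.4],[-19.5,0,-8,0,0,0.055,0.4],[-19.5,0,-10,0,0,0.055,0.4],[-19.5,0,-10,0,0,0.055,0.4],[-19.5,0,-10,0,0,0.055,0.4]]';python3 -c "
from h import *
s=cams.snapshot('side');t=cams.snapshot('top')
q=manip.get_obs();print(q['tcp_pos'],q['eef_rot'])
crop(s,230,150,330,225,8,'s25.png')
crop(t,190,170,300,270,6,'t25.png')
"
```

```text
t: 25.95
tcp_pos: [435.3, 7.0, 46.0]
eef_rot: [3.141, 0.001, 2.945]
contact_force: [0.3, 0.3, 0.0]
opening: 51.1
[436.17723942   7.07482112  46.68356747] [3.14071983e+00 2.67737267e-03 2.94459441e+00]
```

View pics/s25.png

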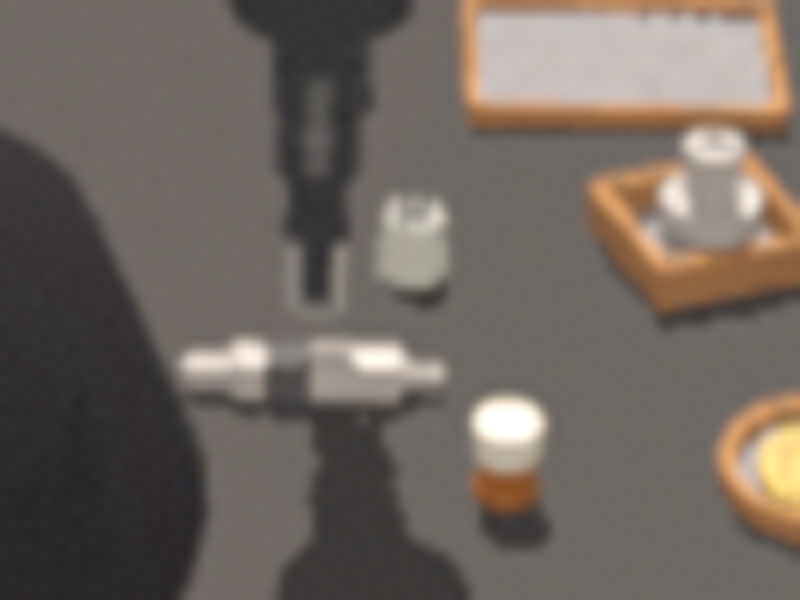

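```bash
python3 -m pendant '[[0,-0.3,-1,0,0,0,0.4],[0,-0.3,-3,0,0,0,0.4],[0,-0.3,-4.4,0,0,0,0.4],[0,-0.3,-4.9,0,0,0,0.4],[0,-0.3,-4.9,0,0,0,0.7],[0,-0.3,-4.9,0,0,0,1],[0,-0.3,-4.9,0,0,0,1],[0,-0.3,-4.9,0,0,0,1]]';python3 -m pendant '[[0,0,0,0,0,0,1],[0,0,0,0,0,0,1]]'
```

```text
t: 26.85
tcp_pos: [435.1, 4.0, -2.6]
eef_rot: [3.141, 0.002, 2.945]
contact_force: [0.4, 0.0, 4.4]
opening: 14.1
t: 27.05
tcp_pos: [435.1, 4.0, -2.6]
eef_rot: [3.141, 0.002, 2.945]
contact_force: [-1.2, -0.8, 6.1]
opening: 14.4
```

```bash
python3 -m pendant '[[0,0,1,0,0,0,1],[0,0,4,0,0,0,1],[0,0,8,0,0,0,1],[0,0,10,0,0,0,1],[0,0,10,0,0,0,1]]'
python3 - <<'E'
from h import *
t=cams.snapshot("top");s=cams.snapshot("side")
img=cv2.cvtColor(cv2.imread("pics/top0.png"),cv2.COLOR_BGR2HSV).astype(int)
felt=((img[...,1]<30)&(img[...,2]>150)).astype(np.uint8)
cs,_=cv2.findContours(felt,cv2.RETR_EXTERNAL,cv2.CHAIN_APPROX_NONE)
c=min([c for c in cs if len(c)>20],key=lambda c:np.hypot(*(c[:,0].mean(0)-(145,154))))
w=np.array([onz(t,u,v,5)[:2] for u,v in c[:,0]],np.float32);r=cv2.minAreaRect(w);print("felt",r)
q=np.array([onz(t,80+x/4,110+y/4,11)[:2] for x,y in[(205,55),(360,85),(312,300),(153,268)]]);print(q.round(1).tolist(),q.mean(0))
print(manip.get_obs()["tcp_pos"])
crop(s,230,130,330,205,8,'s26.png')
E
```

```text
t: 27.55
tcp_pos: [436.5, 4.2, 99.7]
eef_rot: [3.139, 0.006, 2.945]
contact_force: [-0.1, 0.2, -0.7]
opening: 14.0
felt ((629.8075561523438, 257.54644775390625), (93.68041229248047, 134.01876831054688), 78.58043670654297)
[[713.8, 294.3], [692.2, 186.8], [543.4, 215.0], [565.5, 324.0]] [628.75366199 255.01295227]
[434.10486373   4.14165167  96.83848539]
```

View pics/s26.png

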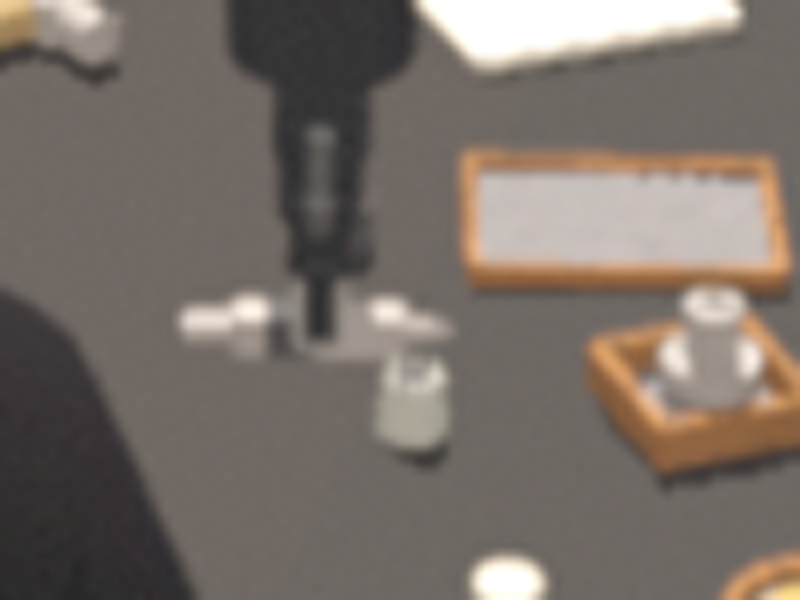

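```bash
python3 -m pendant '[[2,3,0,0,0,0,1],[4.6,6.5,0,0,0,0,1],[7.4,10.2,0,0,0,0,1],[10.2,14,0,0,0,0,1],[13,17.8,0,0,0,0,1],[15.8,21.6,0,0,0,0,1],[18.2,25,0,0,0,0,1],[20,27.4,0,0,0,0,1]]'; python3 -m pendant '[[0,0,0,0,0,0,1],[0,0,-2,0,0,0,1],[0,0,-4,0,0,0,1],[0,0,-4,0,0,0,1]]';python3 -c "
from h import *
s=cams.snapshot('side')
q=manip.get_obs()['tcp_pos'];print(q)
crop(s,260,110,360,185,8,'s27.png')
"
```

```text
t: 28.45
tcp_pos: [634.0, 280.9, 93.7]
eef_rot: [-3.14, -0.003, 2.947]
contact_force: [0.3, -1.0, -1.3]
opening: 14.2
t: 28.85
tcp_pos: [630.7, 275.5, 51.6]
eef_rot: [-3.135, -0.008, 2.944]
contact_force: [-0.2, 0.2, -1.1]
opening: 14.3
[632.09499414 276.11013878  53.58361378]
```

View pics/s27.png

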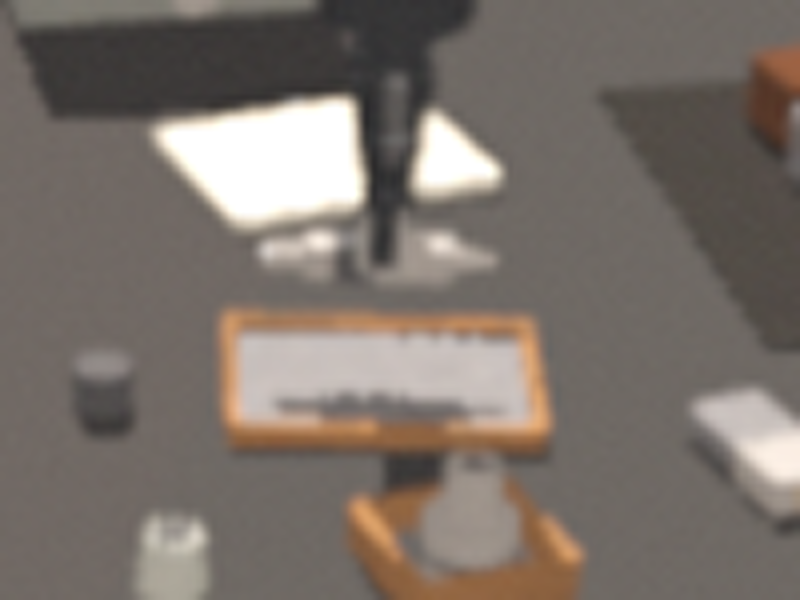

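```bash
python3 -m pendant '[[0.2,0.2,-1,0,0,0,1],[0.2,0.2,-2.5,0,0,0,1],[0.2,0.2,-4,0,0,0,1],[0.2,0.2,-4.5,0,0,0,1],[0.2,0.2,-4.5,0,0,0,1]]';python3 -c "
from h import *
s=cams.snapshot('side')
q=manip.get_obs()['tcp_pos'];print(q)
crop(s,260,110,360,185,8,'s28.png')
"
```

```text
t: 29.4
tcp_pos: [635.4, 279.5, 10.0]
eef_rot: [-3.14, -0.002, 2.945]
contact_force: [-0.1, 0.4, -0.8]
opening: 14.4
[636.11276946 279.79667151  10.97753426]
```

View pics/s28.png

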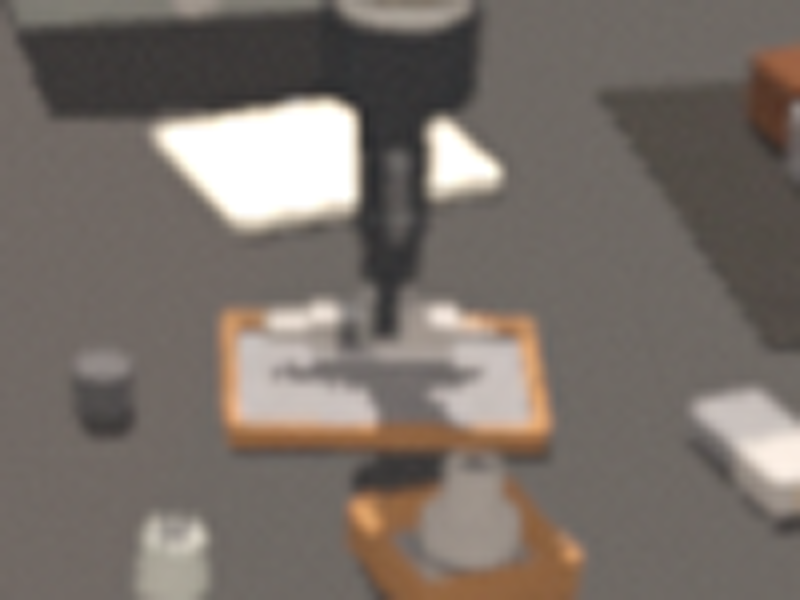

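```bash
python3 -m pendant '[[0,0,-0.3,0,0,0,1],[0,0,-0.6,0,0,0,1],[0,0,-0.8,0,0,0,1],[0,0,-0.8,0,0,0,1]]'
```

```text
t: 29.85
tcp_pos: [636.2, 279.9, 3.5]
eef_rot: [-3.141, -0.0, 2.945]
contact_force: [-0.5, 0.5, -0.9]
opening: 14.3
```

```bash
python3 -m pendant '[[0,0,-0.1,0,0,0,1],[0,0,-0.1,0,0,0,1],[0,0,-0.1,0,0,0,0.6],[0,0,-0.1,0,0,0,0.6],[0,0,1,0,0,0,0.6],[0,0,4,0,0,0,0.6],[0,0,8,0,0,0,0.6],[0,-2,12,0,0,0,0.4]]'; python3 -m pendant '[[-1,-4,0,0,0,0,0.4],[-1,-8.5,0,0,0,0,0.4],[-1,-13,0,0,0,0,0.4],[-1,-17.5,0,0,0,0,0.4]]'; python3 -c "
from h import *
s=cams.snapshot('side')
q=manip.get_obs()['tcp_pos'];print(q)
crop(s,260,110,360,185,8,'s29.png')
"
```

```text
t: 30.65
tcp_pos: [635.5, 263.8, 125.5]
eef_rot: [3.139, -0.001, 2.95]
contact_force: [-0.0, 1.1, 0.8]
opening: 47.4
t: 31.05
tcp_pos: [626.5, 83.4, 125.1]
eef_rot: [3.141, 0.002, 2.945]
contact_force: [1.1, -0.2, -0.3]
opening: 51.4
[626.61730608  71.59636137 125.3286289 ]
```

View pics/s29.png

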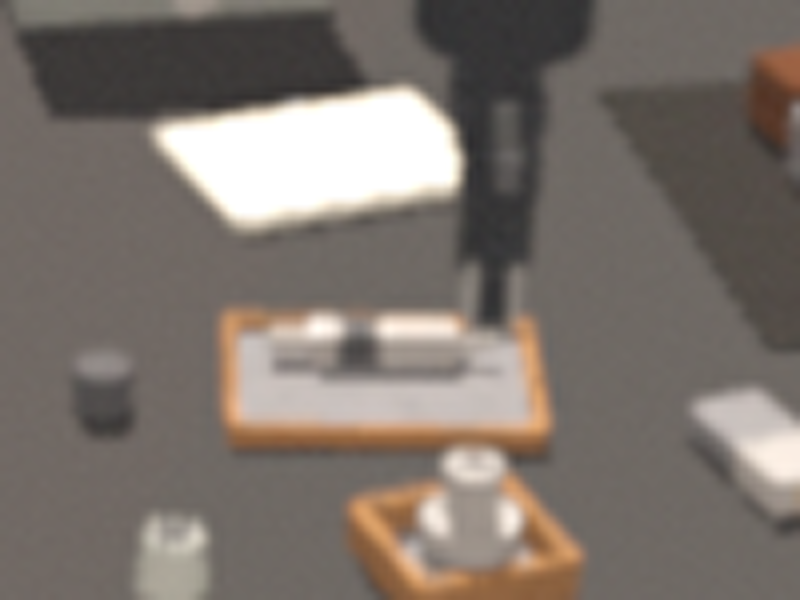

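```bash
python3 -m pendant '[[-1.5,-4,0,0,0,-0.1,0.4],[-3.3,-8.3,0,0,0,-0.234,0.4],[-5.1,-12.5,0,0,0,-0.234,0.4],[-6.9,-16.7,0,0,0,-0.234,0.4],[-8.7,-20.9,0,0,0,-0.234,0.4],[-10.5,-25.1,0,0,0,-0.234,0.4],[-12.3,-29.3,0,0,0,-0.234,0.4],[-12.3,-29.3,0,0,0,-0.234,0.4]]'; python3 -m pendant '[[0,0,0,0,0,0,0.4],[0,0,0,0,0,0,0.4]]'; python3 -c "
from h import *
q=manip.get_obs();print(q['tcp_pos'],q['eef_rot'],q['joints'])"
```

```text
t: 31.9
tcp_pos: [500.2, -215.6, 125.1]
eef_rot: [-3.138, 0.002, 2.699]
contact_force: [-0.3, 0.0, -0.4]
opening: 51.1
t: 32.1
tcp_pos: [504.3, -206.7, 124.1]
eef_rot: [3.14, 0.001, 2.713]
contact_force: [0.1, 0.9, 0.4]
opening: 51.4
[ 504.30492032 -206.69637629  124.1303572 ] [3.14045398e+00 6.71099825e-04 2.71261853e+00] [ 0.04897958  0.37707746  0.33199193  1.96044372 -0.16499599  0.82896244
  1.61292586]
```

```bash
python3 -m pendant '[[-1.5,-3.5,-1,0,0,0,0.4],[-3.3,-7.5,-2,0,0,0,0.4],[-5.1,-11.7,-4,0,0,0,0.4],[-6.7,-15,-6,0,0,0,0.4],[-7.2,-16,-7.5,0,0,0,0.4],[-7.2,-16,-7.5,0,0,0,0.4],[-7.2,-16,-7.5,0,0,0,0.4]]';python3 -c "
from h import *
s=cams.snapshot('side');t=cams.snapshot('top')
q=manip.get_obs();print(q['tcp_pos'],q['eef_rot'])
crop(s,250,215,350,290,8,'s30.png')
"
```

```text
t: 32.8
tcp_pos: [433.1, -365.9, 48.6]
eef_rot: [3.14, -0.0, 2.714]
contact_force: [-0.1, -0.0, 0.2]
opening: 51.1
[ 433.72679053 -365.93773798   49.37290288] [3.14032379e+00 1.40213174e-03 2.71498917e+00]
```

View pics/s30.png

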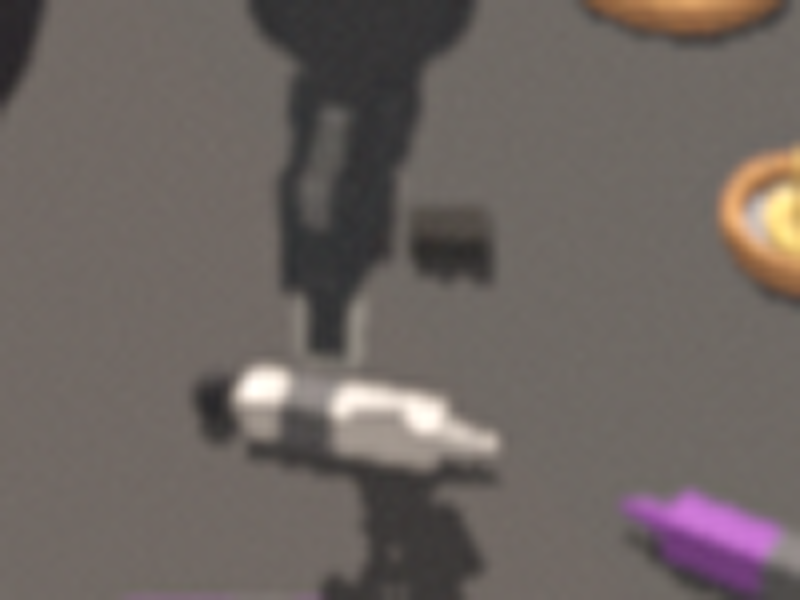

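```bash
python3 -c "
from h import *
s=cams.snapshot('side')
for p in ([432,-367,18],[466,-382,18],[400,-352,18],[433.7-10.5,-366-22.7,62]):print((proj(s,p)-[250,215])*8)
"
```

```text
[334.31293349 402.69934956]
[438.78696943 419.2162355 ]
[236.22265057 385.6155439 ]
[327.30393428 347.78676704]
```

```bash
python3 -m pendant '[[0,-0.1,-1,0,0,0,0.4],[0,-0.1,-3,0,0,0,0.4],[0,-0.1,-4.7,0,0,0,0.4],[0,-0.1,-5.2,0,0,0,0.4],[0,-0.1,-5.2,0,0,0,0.7],[0,-0.1,-5.2,0,0,0,1],[0,-0.1,-5.2,0,0,0,1],[0,-0.1,-5.2,0,0,0,1]]';python3 -m pendant '[[0,0,0,0,0,0,1],[0,0,0,0,0,0,1],[0,0,2,0,0,0,1],[0,0,6,0,0,0,1],[0,0,10,0,0,0,1],[0,0,10,0,0,0,1]]';python3 -c "
from h import *
s=cams.snapshot('side')
q=manip.get_obs();print(q['tcp_pos'],q['eef_rot'])
crop(s,250,215,350,290,8,'s31.png')
"
```

```text
t: 33.75
tcp_pos: [432.1, -369.4, -2.4]
eef_rot: [-3.142, 0.002, 2.711]
contact_force: [0.4, 0.8, 4.3]
opening: 14.0
t: 34.35
tcp_pos: [434.1, -371.9, 101.7]
eef_rot: [-3.14, 0.01, 2.71]
contact_force: [0.1, -0.3, -0.2]
opening: 13.9
[ 432.76740552 -370.37910458   99.18646744] [-3.14065224  0.0058108   2.71054205]
```

View pics/s31.png

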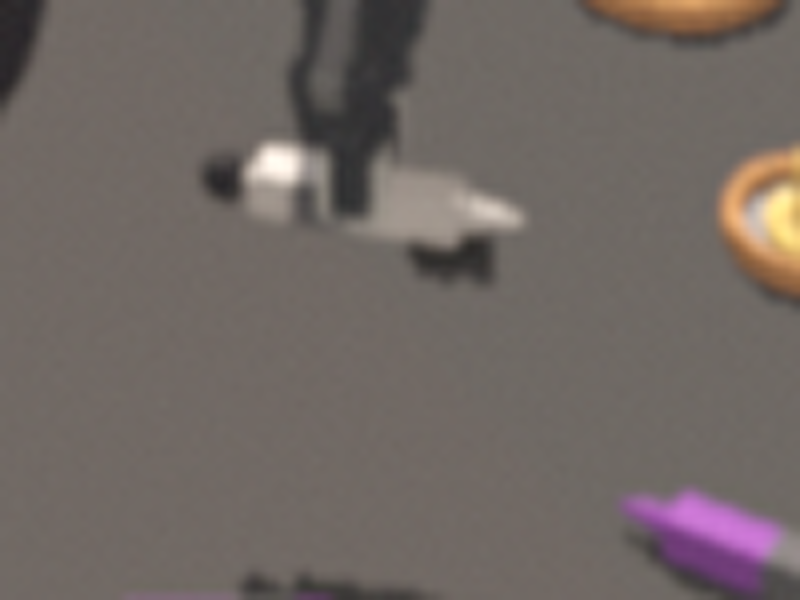

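```bash
python3 -m pendant '[[1.2,3.5,0,0,0,0,1],[2.7,7.9,0,0,0,0.1,1],[4.1,12.2,0,0,0,0.2,1],[5.5,16.5,0,0,0,0.235,1],[6.9,20.9,0,0,0,0.235,1],[8.3,25.2,0,0,0,0.235,1],[9.7,29.5,0,0,0,0.235,1],[11.1,33.8,0,0,0,0.235,1]]'; python3 -m pendant '[[0,0,0,0,0,0,1],[1.2,3.5,0,0,0,0,1],[2.6,7.9,0,0,0,0,1],[4,12.2,0,0,0,0,1],[5.4,16.5,0,0,0,0,1],[6.8,20.9,0,0,0,0,1],[8.2,25.2,0,0,0,0,1],[8.2,25.2,0,0,0,0,1]]'; python3 -m pendant '[[0,0,0,0,0,0,1],[0,0,0,0,0,0,1]]';python3 -c "
from h import *
q=manip.get_obs();print(q['tcp_pos'],q['eef_rot'])
"
```

```text
t: 35.2
tcp_pos: [541.5, -29.2, 95.1]
eef_rot: [-3.141, -0.003, 2.946]
contact_force: [1.1, 0.6, -0.2]
opening: 13.9
t: 36.0
tcp_pos: [623.6, 230.0, 94.5]
eef_rot: [3.137, -0.002, 2.956]
contact_force: [-1.0, 0.8, -0.7]
opening: 14.1
t: 36.2
tcp_pos: [623.7, 218.7, 95.3]
eef_rot: [-3.139, -0.002, 2.944]
contact_force: [-0.1, -0.4, -1.6]
opening: 14.2
[623.68916341 218.65109548  95.25755767] [-3.13903963e+00 -1.83684152e-03  2.94394425e+00]
```

```bash
python3 -m pendant '[[0.4,1.7,0,0,0,0,1],[0.4,1.7,-2,0,0,0,1],[0.4,1.7,-4,0,0,0,1],[0.4,1.7,-5,0,0,0,1],[0.4,1.7,-5,0,0,0,1],[0.4,1.7,-5,0,0,0,1]]';python3 -c "
from h import *
s=cams.snapshot('side')
q=manip.get_obs();print(q['tcp_pos'],q['eef_rot'])
crop(s,260,110,360,185,8,'s32.png')
"
```

```text
t: 36.8
tcp_pos: [628.9, 238.0, 47.1]
eef_rot: [3.141, 0.001, 2.945]
contact_force: [-0.0, 0.1, -1.4]
opening: 14.3
[629.25764978 238.1364729   47.64083189] [3.14049068e+00 1.43287670e-03 2.94537408e+00]
```

View pics/s32.png

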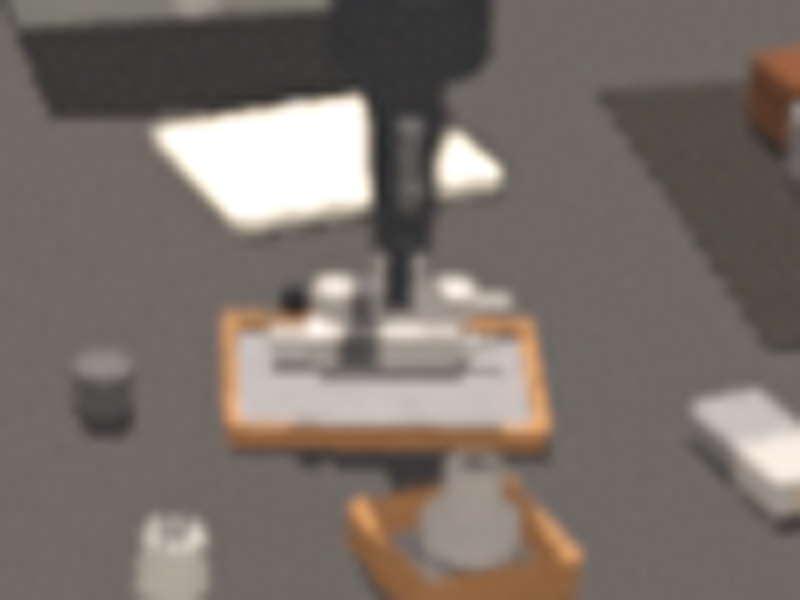

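```bash
python3 -m pendant '[[-0.3,-0.2,-1,0,0,0,1],[-0.3,-0.2,-2.3,0,0,0,1],[-0.3,-0.2,-3.4,0,0,0,1],[-0.3,-0.2,-3.7,0,0,0,1],[-0.3,-0.2,-3.7,0,0,0,1]]';python3 -c "
from h import *
s=cams.snapshot('side')
q=manip.get_obs();print(q['tcp_pos'],q['eef_rot'])
crop(s,260,110,360,185,8,'s33.png')
"
```

```text
t: 37.35
tcp_pos: [624.8, 235.8, 8.4]
eef_rot: [-3.141, -0.002, 2.946]
contact_force: [1.0, -0.9, -1.9]
opening: 14.5
[625.31804084 235.91960669   9.14781991] [-3.14122435e+00 -5.23459033e-04  2.94579795e+00]
```

View pics/s33.png

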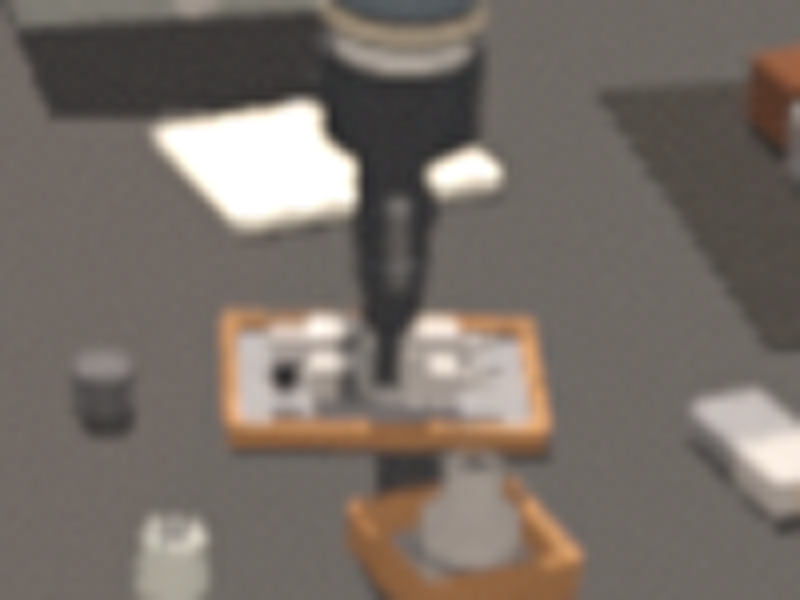

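```bash
python3 -m pendant '[[0,0,-0.3,0,0,0,1],[0,0,-0.6,0,0,0,1],[0,0,-0.7,0,0,0,1],[0,0,-0.7,0,0,0,1]]'; python3 -m pendant '[[0,0,0,0,0,0,0.65],[0,0,0,0,0,0,0.65],[0,0,0,0,0,0,0.65],[0,0,1.5,0,0,0,0.65],[0,0,4,0,0,0,0.65],[0,0,8,0,0,0,0.65],[0,-2,12,0,0,0,0.4],[0,-6,14,0,0,0,0.4]]'
```

```text
t: 37.8
tcp_pos: [625.5, 236.0, 2.7]
eef_rot: [3.141, 0.0, 2.946]
contact_force: [-0.0, -0.3, -1.9]
opening: 14.4
t: 38.6
tcp_pos: [627.1, 180.6, 147.9]
eef_rot: [3.135, 0.006, 2.953]
contact_force: [1.3, -0.5, -0.5]
opening: 51.2
```

```bash
python3 -m pendant '[[-3,-4,2,0,0,0,0.4],[-6,-8.5,4,0,0,0,0.4],[-6,-13,4,0,0,0,0.4],[-6,-17.5,4,0,0,0,0.4],[-6,-22,4,0,0,0,0.4],[-6,-26.5,4,0,0,0,0.4],[-6,-31,4,0,0,0,0.4],[-6,-35,4,0,0,0,0.4]]'; python3 -c "
from h import *
s=cams.snapshot('side');t=cams.snapshot('top')
crop(s,220,110,380,230,5,'s34.png')
crop(t,100,110,380,260,2.8,'t34.png')
"
```

```text
t: 39.4
tcp_pos: [565.2, -176.6, 184.2]
eef_rot: [-3.142, 0.002, 2.945]
contact_force: [0.4, 1.0, -0.2]
opening: 51.2
```

View pics/s34.png

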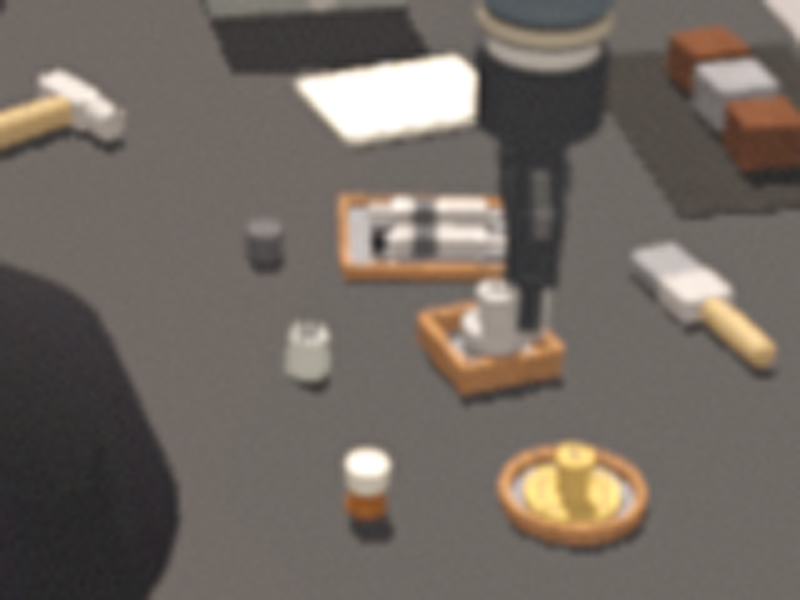

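View pics/t34.png

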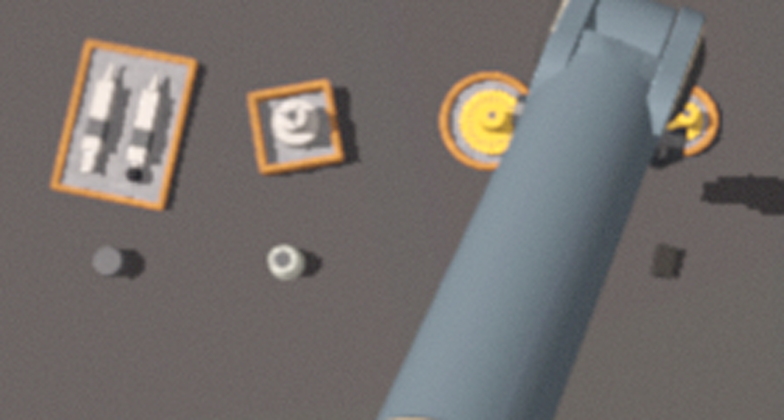

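```bash
python3 -m pendant '[[0,0,0,0,0,0,0.4],[0,0,0,0,0,0,0.4],[0,0,0,0,0,0,0.4],[0,0,0,0,0,0,0.4],[0,0,0,0,0,0,0.4]]'; python3 -c "
from h import *
s=cams.snapshot('side');crop(s,220,110,420,260,4,'s35.png')
"
```

```text
t: 40.0
tcp_pos: [565.6, -173.0, 182.7]
eef_rot: [3.141, -0.0, 2.947]
contact_force: [-0.2, 0.3, -0.5]
opening: 51.3
```

View pics/s35.png

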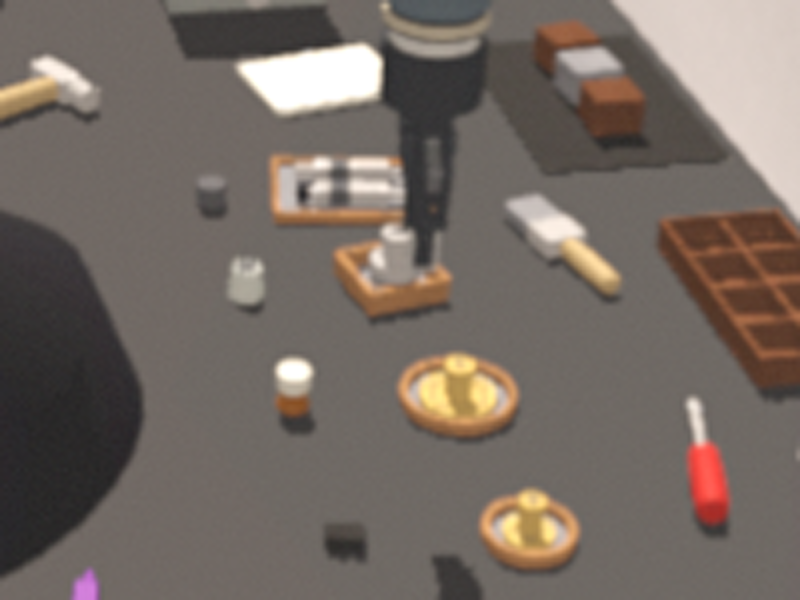

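All five parts are in their places, the loupe stands at its old pixel (about 281,190), and the arm is clear of everything.

```bash
python3 -c "
from cell import manip
print(manip.close_job())"
```

```text
the job is handed in; nothing more can be done
None
```

All five parts are put away and the job is handed in, after about 40 s of the 118 s allowed. The order was large dial, small dial, chuck, plain graver, ball graver.

**Last pictures:** Both dials lie flat in their dishes and the chuck stands upright in the square box. The gravers lie flat, lengthwise and side by side in the long tray. The eye loupe and the other things on the bench show no shift.

**What went wrong or disagreed:**
- **Reported tool height:** My first grasp of the large dial closed on nothing, and the dial did not move. The reported TCP height is about 28 mm lower than the real one. I found this by lowering the closed fingers onto bare bench until they touched, at about 17 N, and corrected every later height for it.
- **Camera views:** The two views differed by 2 to 4 mm in x. I allowed for this when choosing each position.
- **Small dial grasp:** I gripped it about 8 mm off the measured centre in y. It still held and went into its dish.
- **Small dish check:** The arm partly covered the small dish in the last top picture. The side view alone confirms that dial.

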